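Weigh two boxes of matches and clip in the fuller one

ROBOT

A 6-joint arm with a two-finger parallel gripper is mounted at the origin on the work surface. World frame = base frame: x ahead of the robot, y to its left, z up, the work surface at z = 0. Lengths are in m, angles in rad, forces in N, time in s.
With the tool pointing down it reaches from about 0.25 to 0.725 m from the base axis. Payload 4 kg.
Tool frame: the origin (TCP) lies where the fingers leave the gripper's body, on its centre line; the fingertips stand 73 mm ahead of it and the grasp point (between the pads) lies 54 mm ahead of it (bot.tip_reach is the z of the fingertips in the tool frame, in m); z points along the fingers, x is the direction in which the jaws open and shut, and the axes are right-handed (so a half turn about z gives the same grasp; the last joint's range is limited). The gripper opens to 85 mm and grips with 20 to 120 N. Pads are 22 mm wide; open, the fingers measure 114 mm over their backs; the gripper's body (76 mm by 85 mm) begins 54 mm behind the grasp point. The pads swing forward as they close: fully open they stand 13 mm farther back than shut.
Start: joints at [1.222, 0.241, 0.005, 1.335, 0, 1.571], TCP at [0.171, 0.47, 0.304] pointing down, gripper open.
Joint ranges: [-2.72, 2.72], [-1.05, 1.87], [-1.09, 1.28], [-1.99, 2.15], [-1.42, 1.44], [-3.14, 3.14]. Speed limits (rad/s): [2.79, 2.79, 3.14, 3.14, 3.14, 3.14].

INTERFACE

Orientations are given as a unit quaternion [x, y, z, w].
In Python, from workcell import bot, vision, job_done gives the robot as it stands.
- The arm moves only by the tool drive_tool, never from a script. Its argument "steps" is one flat list of numbers, 7 for each row, row after row: the shift along the tool's x, y, z in m, then the turn, a rotation vector about the tool's x, y, z in degrees, then the closure, from -1 (fully open) to 1 (shut). A call has 1 to 8 rows; each row shifts and turns the commanded pose from where the row before left it, along the tool's axes as they then stand; what a row does not reach is not made up. A row lasts 1/12 s, in which the tool goes at most 41.7 mm and 7.16 degrees, less where a joint would pass 70% of its speed; a pose out of reach is approached as far as the arm can. A call is refused whole if a number of a shift passes 0.0417 or a number of a turn 7.16, either way. A call with a gripper value outside its range is refused whole. The fingers move at their own pace and stop on an object; the grip force is fixed at half the most. Time passes only in rows, so rows that do not move let the fingers close. It gives the time, the measured TCP pose, the force and the opening at its end, in the units of the state.
- bot.get_obs(): the state, without advancing time (a new reading comes with each control period).
- vision.camera(name): name is "side" or "top" or "wrist"; returns (picture, depth): 384x512x3 uint8, red, green, blue; 384x512 float32, m along the optical axis (not along the pixel's ray), 0 where there is no reading.
- vision.camera_model(name): a dict with "mtx" (3x3 intrinsics, pixels), "rvec" (rotation vector, rad) and "tvec" (3), from world to camera coordinates, as OpenCV has them. Camera axes: x right, y down, z forward; pixel columns grow to the right and rows downward; lengths in m; the calibration is good to about 2 mm. A picture is of the moment at which its call begins: read the wrist's pose just before it. camera_model takes no time and is no camera call; for the wrist camera it gives the pose at the moment of the call.
- job_done(): hands the job in, once; it reports no verdict.
The state is a dict: "clock": time; "joint_pos": joint angles; "joint_vel": joint speeds; "tau": joint torques, N m; "eef_pos": TCP position; "tool_rot": TCP orientation; "ft_force": force on the tool from outside, world axes, zero at the start; "ft_torque": the same for the moment, N m; "grip_width": finger opening in m.
Only numpy, scipy, OpenCV 4.12 (cv2) and the standard library are available. Lean on these libraries where they do the work, as an engineer would, in place of code of your own. Each camera call takes 0.05 s, during which the arm holds its last target.

TASK

The two tall white boxes of matches on the cutting mat look alike, but one is fuller. Gently stand one on each pan of the balance, let go and see which pan drops; then take the box that dropped and press it down into the sprung box holder until you feel it sit firmly on the depth stop, without crushing it. Leave the lighter box standing on its pan and do not disturb the other things on the table.

Things in the scene. Friction and masses are not known exactly. Their poses are not given: they have to be found in the camera images.
- box_a_center (a point): centre (47 mm up) of a closed tall white card box of matches with a green band, standing upright: 36 mm thick along its x axis, 56 mm wide along y (dark striking strips on these narrow sides), 94 mm high along z. The two boxes look alike, weigh 50 to 100 g and differ by at least 8 g; a loose bundle inside may rattle a little. At first both stand on a 3 mm thick teal mat
- box_b_center (a point): centre (47 mm up) of a closed tall white card box of matches with a green band, standing upright: 36 mm thick along its x axis, 56 mm wide along y (dark striking strips on these narrow sides), 94 mm high along z. The two boxes look alike, weigh 50 to 100 g and differ by at least 8 g; a loose bundle inside may rattle a little. At first both stand on a 3 mm thick teal mat
- balance: two-pan counter balance, fixed: grey base 105 x 270 x 18 mm, pillar at the middle, scale plate and red pointer up to 105 mm high. Origin at the centre of its underside; the beam lies along its y axis, a pan 120 mm out at either end. Its pivots are delicate: nothing may push or strike it with over 24 N
- beam (a joint): tilt of the balance beam, rad: 0 level, +0.08 with pan_r right down and pan_l up, -0.08 with pan_l right down and pan_r up. Nearly frictionless; with the two boxes on it, it settles at one end within about 1 s
- pan_l_top (a point): the centre of the upper face of the flat round steel pan (116 mm across) at the balance's own +y end. The pan stays level as it goes up and down; its upper face is 88 mm over the table when the beam is level, 78 mm when right down, 98 mm when right up; it gives way at a touch, then bottoms on rubber buffers
- pan_r_top (a point): the centre of the upper face of the flat round steel pan (116 mm across) at the balance's own -y end. The pan stays level as it goes up and down; its upper face is 88 mm over the table when the beam is level, 78 mm when right down, 98 mm when right up; it gives way at a touch, then bottoms on rubber buffers
- holder: sprung box holder, fixed: dark base plate 120 x 110 x 8 mm, origin at the centre of its underside. The box goes in from above, upright, its x and y axes along the holder's (either way round): two spring-steel cheeks (31 mm apart at the bend, 42 mm at the flared lips) grip its broad faces along x; fixed end plates, 62 mm apart inside, flank it along y. Cheeks resist with 2 to 7 N, then hold the box
- holder_mouth (a point): centre of the holder's open mouth, level with its lips, 56 mm over the table. Straight below lies the depth stop, a rubber-faced brass plate, locked by a thumbscrew with its face anywhere from 15 to 31 mm over the table. That height is not measured and must be felt: firm from about 9 N; the rubber gives up to 2.5 mm; over 24 N on it crushes the box
- match_relief: a bystander, not to be moved (over 15 mm counts): plywood tile 80 x 170 mm with a field of upright green-headed matches, 60 mm high; origin under its centre
- match_tray: a bystander, not to be moved (over 15 mm counts): open white card tray 150 x 110 x 22 mm with loose matches; origin under its centre
- glue: a bystander, not to be moved (over 15 mm counts): white glue bottle with orange cap, 48 mm across, 130 mm high; origin under its centre
- tape: a bystander, not to be moved (over 15 mm counts): roll of tan tape lying flat, 96 mm across, 24 mm high; origin under its centre
- bead_jar: a bystander, not to be moved (over 15 mm counts): green glass jar with steel lid, 64 mm across, 75 mm high; origin under its centre
- small_box: a bystander, not to be moved (over 15 mm counts): small flat white and red matchbox 56 x 36 x 16 mm; origin under its centre
- pot: a bystander, not to be moved (over 15 mm counts): blue ceramic pot, 72 mm across, 95 mm high; origin under its centre
There are look-alikes about, which are no part of the job. Leave any pink look-alike of the holder alone.

How it is judged:
On the way:
1. both boxes stand on opposite pans, let go, and the balance has dropped to one side and come to rest ((((horizontal distance between box_a_center and pan_l_top below 0.04 m and z of box_a_center in the frame of pan_l_top between 0.044 and 0.05 m and angle between box_a_center's own z axis and vertical below 0.06 rad) and (horizontal distance between box_b_center and pan_r_top below 0.04 m and z of box_b_center in the frame of pan_r_top between 0.044 and 0.05 m and angle between box_b_center's own z axis and vertical below 0.06 rad)) or ((horizontal distance between box_a_center and pan_r_top below 0.04 m and z of box_a_center in the frame of pan_r_top between 0.044 and 0.05 m and angle between box_a_center's own z axis and vertical below 0.06 rad) and (horizontal distance between box_b_center and pan_l_top below 0.04 m and z of box_b_center in the frame of pan_l_top between 0.044 and 0.05 m and angle between box_b_center's own z axis and vertical below 0.06 rad))) and (value of joint beam above 0.06 rad or value of joint beam below -0.06 rad) and velocity of joint beam between -0.05 and 0.05 rad/s and contact force between the fingers and box_a below 0.05 N and contact force between the fingers and box_b below 0.05 N), for 0.4 s.
At the end, for the whole second after the job is handed in: The heavier box stands upright in the holder, centred within 5 mm, its foot within 1.5 mm of the depth stop's face; the lighter box stands upright and still on a pan, within 40 mm of the pan's centre; both are let go ((((horizontal distance between box_a_center and holder below 0.005 m and z of stop_pad_c0 in the frame of box_a_center above -0.0505 m and angle between box_a_center's own z axis and vertical below 0.06 rad) and ((horizontal distance between box_b_center and pan_l_top below 0.04 m and z of box_b_center in the frame of pan_l_top between 0.044 and 0.05 m and angle between box_b_center's own z axis and vertical below 0.06 rad) or (horizontal distance between box_b_center and pan_r_top below 0.04 m and z of box_b_center in the frame of pan_r_top between 0.044 and 0.05 m and angle between box_b_center's own z axis and vertical below 0.06 rad)) and linear speed of box_b below 0.02 m/s) or ((horizontal distance between box_b_center and holder below 0.005 m and z of stop_pad_c0 in the frame of box_b_center above -0.0505 m and angle between box_b_center's own z axis and vertical below 0.06 rad) and ((horizontal distance between box_a_center and pan_l_top below 0.04 m and z of box_a_center in the frame of pan_l_top between 0.044 and 0.05 m and angle between box_a_center's own z axis and vertical below 0.06 rad) or (horizontal distance between box_a_center and pan_r_top below 0.04 m and z of box_a_center in the frame of pan_r_top between 0.044 and 0.05 m and angle between box_a_center's own z axis and vertical below 0.06 rad)) and linear speed of box_a below 0.02 m/s)) and horizontal distance between bundle_full_c0 and holder below 0.01 m); the robot touches nothing.
It fails at once if a box was pressed on the depth stop with over 24 N (crushed) (contact force between any of box_a, box_b and stop_pad_c0 above 24 N).
It fails at once if the balance was pressed or struck with over 24 N (contact force between anything else and balance above 24 N).
It fails at once if another thing on the table was moved by over 15 mm (distance of any of match_relief, glue, tape, bead_jar, small_box, match_tray, pot from where it was at the start of the episode above 0.015 m).
It also fails if it takes over 72 s, if anything falls off the work surface, if the arm or the gripper's body presses on something with over 40 N, if the wrist force passes 120 N, or if a joint passes its speed limit or range.

## Working session

There is one attempt and no reset: what is moved stays moved. The work goes in short steps, Python scripts to look and compute and a tool call to move; the robot and the scene stay as the last step left them, time stands still between calls to the robot, and variables do not carry over. Pictures are saved under pics/ and viewed, and the job is handed in when it is done.

Besides the shell and the picture viewer there is one more tool, called after "Request:" as name(argument=value, ...), one argument or row to a line, values as JSON. drive_tool: Moves the arm, as the interface text tells. Its arguments: {"type":"object","properties":{"steps":{"type":"array"}},"required":["steps"]}

```bash
mkdir -p pics; ls; python3 - <<'E'
from workcell import bot, vision
import cv2,numpy as np
o=bot.get_obs()
for k,v in o.items(): print(k,np.round(v,4))
for n in ["top","side"]:
    p,d=vision.camera(n); np.savez(f"{n}0.npz",p=p,d=d)
    cv2.imwrite(f"pics/{n}0.png",cv2.resize(p[:,:,::-1],(800,600),interpolation=cv2.INTER_CUBIC))
    m=vision.camera_model(n); print(n,m)
E
```

```text
pics
clock 0.0
joint_pos [1.222  0.2414 0.0037 1.3352 0.     1.5708]
joint_vel [ 0.0005  0.0001 -0.0005 -0.0003 -0.0001 -0.0005]
tau [-2.00000e-04 -3.72312e+01  2.52410e+01  1.69000e-02  0.00000e+00
 -0.00000e+00]
eef_pos [0.1707 0.4695 0.303 ]
tool_rot [ 8.191e-01  5.737e-01 -8.000e-04  6.000e-04]
ft_force [-0.1389  0.3758 -0.6039]
ft_torque [-0.0071 -0.0128 -0.0235]
grip_width 0.0855
top {'mtx': array([[408.56984704,   0.        , 253.94638692],
       [  0.        , 408.56984704, 193.02359139],
       [  0.        ,   0.        ,   1.        ]]), 'rvec': array([ 2.14802267, -2.14286011,  0.17565816]), 'tvec': array([-0.02757517,  0.54486163,  1.31548149])}
side {'mtx': array([[440.85960205,   0.        , 249.78204846],
       [  0.        , 440.85960205, 188.02146581],
       [  0.        ,   0.        ,   1.        ]]), 'rvec': array([ 0.16831816, -2.86545858,  1.15232358]), 'tvec': array([0.51245879, 0.11550683, 1.12280354])}
```

View pics/top0.png

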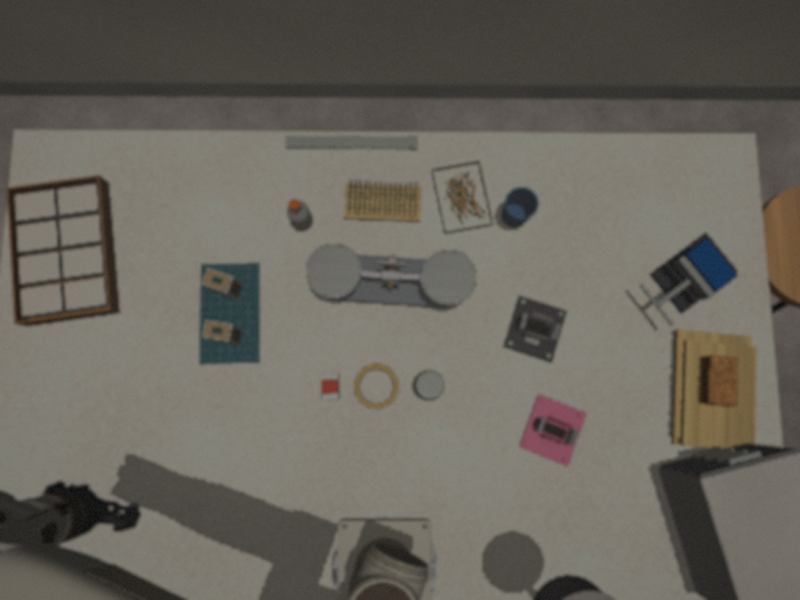

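View pics/side0.png

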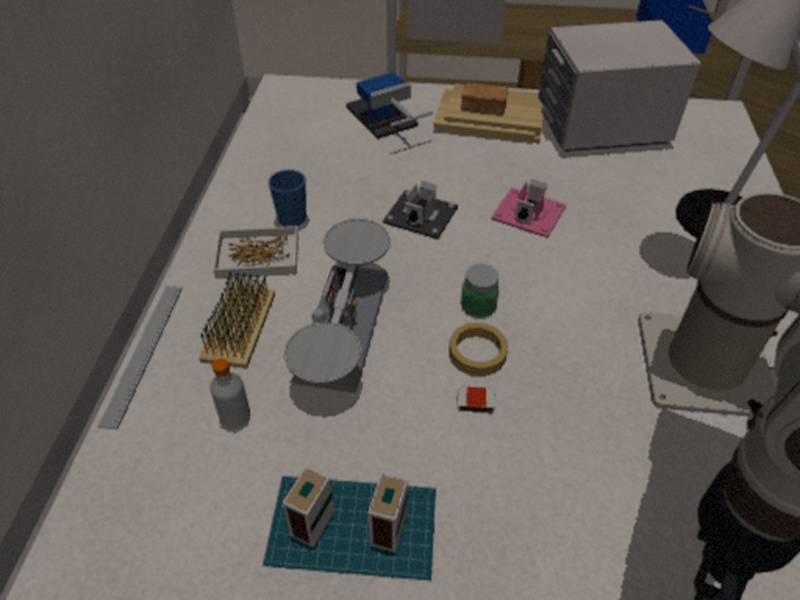

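```bash
cat > h.py <<'E'
from workcell import bot, vision
import cv2,numpy as np
def cloud(n,f=None,cm=None):
    if f: z=np.load(f); p,d=z['p'],z['d']
    else: p,d=vision.camera(n)
    m=cm or vision.camera_model(n)
    R=cv2.Rodrigues(m['rvec'])[0]; K=m['mtx']
    v,u=np.mgrid[:384,:512]
    X=np.stack([(u-K[0,2])/K[0,0]*d,(v-K[1,2])/K[1,1]*d,d],-1)
    W=(X-m['tvec'])@R   # R^T (X-t)
    W[d==0]=np.nan
    return p,d,W
def rect(W,zl,zh,xl,xh,yl,yh):
    P=W.reshape(-1,3); k=(P[:,2]>zl)&(P[:,2]<zh)&(P[:,0]>xl)&(P[:,0]<xh)&(P[:,1]>yl)&(P[:,1]<yh)
    Q=P[k]; 
    r=cv2.minAreaRect((Q[:,:2]*1000).astype(np.float32)) if len(Q)>3 else None
    return len(Q),Q.mean(0).round(4) if len(Q) else None,np.round(Q[:,2].std(),4),r
E
python3 - <<'E'
from h import *
for n in ["top","side"]:
    p,d,W=cloud(n,n+"0.npz")
    if n=="top": pts={'boxU':(138,179),'boxL':(138,211),'panL':(213,174),'panR':(286,177),'holder':(344,209),'pink':(354,275),'table':(256,320),'jar':(274,246),'tape':(230,246),'glue':(188,131),'pot':(332,131)}
    else: pts={'boxU':(198,312),'boxL':(249,317),'panL':(206,227),'panR':(228,155),'holder':(266,140),'table':(350,230)}
    for k,(u,v) in pts.items(): print(n,k,W[v,u].round(4))
E
```

```text
top boxU [0.58   0.344  0.1001]
top boxL [0.4777 0.3399 0.0982]
top panL [0.6009 0.1071 0.0816]
top panR [ 0.5892 -0.1287  0.095 ]
top holder [ 0.495  -0.3297  0.0194]
top pink [ 0.2768 -0.3567  0.0148]
top table [ 0.131  -0.0341 -0.0023]
top jar [ 0.3696 -0.0901  0.0736]
top tape [0.3711 0.0533 0.0026]
top glue [0.7301 0.1844 0.1296]
top pot [ 0.7689 -0.298   0.0134]
side boxU [0.5781 0.339  0.0949]
side boxL [0.4766 0.3393 0.0978]
side panL [0.6057 0.1152 0.0813]
side panR [ 0.5898 -0.1246  0.0961]
side holder [ 0.5003 -0.2843  0.0242]
side table [2.548e-01 1.870e-02 1.000e-04]
```

```bash
python3 - <<'E'
from h import *
T=[]
p,d,W=cloud("top","top0.npz")
def crop(im,u0,u1,v0,v1,s,f): cv2.imwrite(f,cv2.resize(im[v0:v1,u0:u1,::-1],None,fx=s,fy=s,interpolation=cv2.INTER_CUBIC))
a=p[160:240,110:190]; b=p[170:300,310:390]
crop(p,110,190,160,240,5,"pics/c_box.png"); crop(p,315,385,180,230,8,"pics/c_hold.png")
ps,_,_=cloud("side","side0.npz")
crop(ps,160,290,290,370,6,"pics/c_sbox.png"); crop(ps,240,370,105,155,6,"pics/c_shold.png")
E
python3 - <<'E'
import cv2,numpy as np
L=[cv2.imread(f"pics/{x}.png") for x in ["c_box","c_hold","c_sbox","c_shold"]]
c=np.zeros((600,800,3),np.uint8)
def put(i,x,y,w,h): c[y:y+h,x:x+w]=cv2.resize(i,(w,h))
put(L[0],0,0,300,300);put(L[1],300,0,420,300);put(L[2],0,300,400,246);put(L[3],400,300,400,154)
cv2.imwrite("pics/m1.png",c)
E
```

```text
(no output)
```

View pics/m1.png

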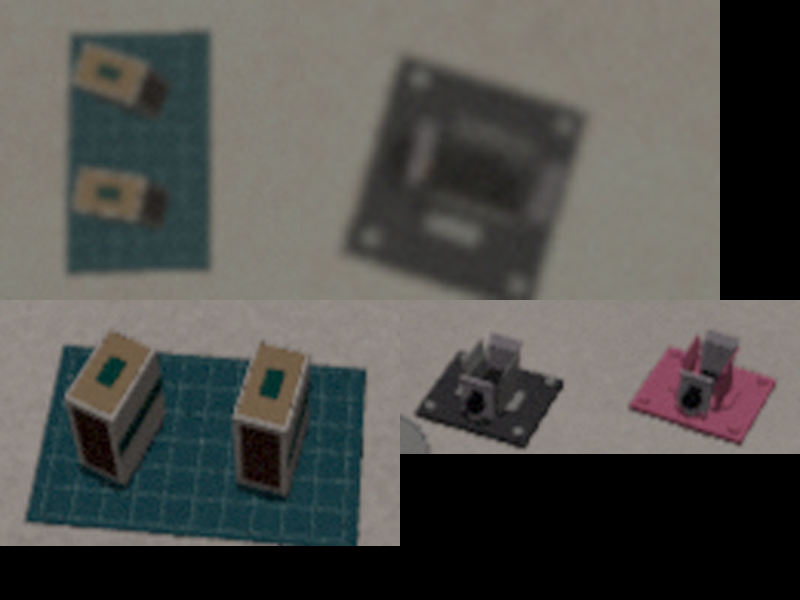

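```bash
python3 - <<'E'
from h import *
for n in ["top","side"]:
    p,d,W=cloud(n,n+"0.npz")
    for nm,b in dict(U=(.088,.108,.52,.66,.28,.42),L=(.088,.108,.42,.52,.28,.42),panL=(.075,.1,.5,.7,.04,.2),panR=(.085,.105,.5,.7,-.2,-.06),holdbase=(.004,.014,.4,.6,-.42,-.22),holdtop=(.045,.065,.4,.6,-.42,-.22),jar=(.06,.09,.3,.45,-.16,-.03)).items():
        print(n,nm,rect(W,*b))
E
```

```text
top U (209, array([0.5784, 0.3424, 0.097 ]), np.float64(0.003), ((578.77490234375, 343.57452392578125), (58.4096565246582, 35.77695846557617), 72.08916473388672))
top L (210, array([0.4756, 0.3389, 0.0974]), np.float64(0.0028), ((475.89105224609375, 339.66326904296875), (56.47986602783203, 35.688480377197266), 81.88516235351562))
top panL (983, array([0.604 , 0.109 , 0.0817]), np.float64(0.0027), ((603.9740600585938, 108.94387817382812), (112.90042877197266, 114.25721740722656), 0.5984408259391785))
top panR (1011, array([ 0.5878, -0.1302,  0.0946]), np.float64(0.0027), ((587.9406127929688, -130.3370361328125), (113.02774047851562, 115.16730499267578), 89.85631561279297))
top holdbase (912, array([ 0.4929, -0.321 ,  0.0077]), np.float64(0.0025), ((499.30426025390625, -319.2392272949219), (197.6045684814453, 195.5126953125), 89.8210220336914))
top holdtop (97, array([ 0.4936, -0.3296,  0.0521]), np.float64(0.0037), ((491.8250427246094, -325.1947326660156), (78.76739501953125, 46.110740661621094), 71.56702423095703))
top jar (247, array([ 0.3684, -0.0909,  0.0748]), np.float64(0.0025),
[... 619 characters left out ...]
R (1028, array([ 0.5911, -0.1272,  0.0942]), np.float64(0.0018), ((591.2535400390625, -129.94195556640625), (114.44229888916016, 117.47709655761719), 14.821833610534668))
side holdbase (622, array([ 0.4921, -0.3112,  0.0078]), np.float64(0.0021), ((495.79583740234375, -310.74267578125), (170.99322509765625, 182.59153747558594), 1.5056649446487427))
side holdtop (107, array([ 0.4983, -0.331 ,  0.0511]), np.float64(0.0036), ((495.3809814453125, -325.3680419921875), (83.86638641357422, 46.24592971801758), 72.3442153930664))
side jar (322, array([ 0.3722, -0.0856,  0.0729]), np.float64(0.0039), ((372.4317626953125, -90.56262969970703), (55.41120529174805, 55.874603271484375), 39.51584243774414))
```

```bash
cat >> h.py <<'E'
from scipy.spatial.transform import Rotation as Ro
def state():
    o=bot.get_obs(); R=Ro.from_quat(o['tool_rot']).as_matrix()
    yaw=np.degrees(np.arctan2(R[1,0],R[0,0])); tilt=np.degrees(np.arccos(-R[2,2]))
    return o,R,yaw,tilt
def go(x,y,z,yaw=None):
    o,R,y0,t=state()
    d=np.array([x,y,z])-o['eef_pos']
    dy=0 if yaw is None else -(yaw-y0)
    print("clk",round(o['clock'],2),"pos",o['eef_pos'].round(4),"yaw",round(y0,2),"tilt",round(t,2),"F",np.round(o['ft_force'],2),"w",round(float(o['grip_width']),4),"q",np.round(o['joint_pos'],2))
    print("tool shift",(R.T@d).round(4),"dist",np.linalg.norm(d).round(4),"turn z deg",round(dy,2),"level rotvec", np.round((Ro.from_matrix(R.T@Ro.from_euler('z',y0,degrees=True).as_matrix()@np.diag([1,-1,-1.]))).as_rotvec(degrees=True),2))
E
python3 - <<'E'
from h import *
go(.50,.344,.303,-18)
E
```

```text
clk 0.1 pos [0.1707 0.4695 0.3031] yaw 70.01 tilt 0.11 F [0.08 0.18 0.21] w 0.0852 q [1.22 0.24 0.   1.34 0.   1.57]
tool shift [-5.400e-03  3.523e-01  1.000e-04] dist 0.3524 turn z deg 88.01 level rotvec [-0.    0.11 -0.  ]
```

Request:
drive_tool(
  steps=[0,0.04,0,0,0,0,-1,0,0.04,0,0,0,0,-1,0,0.04,0,0,0,0,-1,0,0.04,0,0,0,0,-1,0,0.04,0,0,0,0,-1,0,0.04,0,0,0,0,-1,0,0.04,0,0,0,0,-1,0,0.04,0,0,0,0,-1],
)

```text
clock: 0.77
eef_pos: [0.4731, 0.3593, 0.3034]
tool_rot: [0.819, 0.574, -0.001, -0.0]
ft_force: [1.4, 0.7, -0.4]
grip_width: 0.0852
```

Request:
drive_tool(
  steps=[0,0,0,0,0,7.1,-1,0,0,0,0,0,7.1,-1,0,0,0,0,0,7.1,-1,0,0,0,0,0,7.1,-1,0,0,0,0,0,7.1,-1,0,0,0,0,0,7.1,-1,0,0,0,0,0,7.1,-1,0,0,0,0,0,7.1,-1],
)

```text
clock: 1.43
eef_pos: [0.4715, 0.3603, 0.3032]
tool_rot: [0.994, 0.112, -0.001, 0.0]
ft_force: [-0.4, -0.6, -0.5]
grip_width: 0.0853
```

Request:
drive_tool(
  steps=[0,0,0,0,0,7.1,-1,0,0,0,0,0,7.1,-1,0,0,0,0,0,7.1,-1,0,0,0,0,0,7.1,-1,0,0,0,0,0,2.8,-1,0,0,0,0,0,0,-1],
)

```text
clock: 1.93
eef_pos: [0.4714, 0.3604, 0.3032]
tool_rot: [0.988, -0.157, -0.001, 0.001]
ft_force: [0.3, 0.2, 0.2]
grip_width: 0.0856
```

```bash
python3 - <<'E'
from h import *
go(.579,.344,.24,-18)
m=vision.camera_model("wrist"); p,d,W=cloud("wrist",cm=m)
np.savez("w1.npz",p=p,d=d,W=W); cv2.imwrite("pics/w1.png",p[:,:,::-1])
R=cv2.Rodrigues(m['rvec'])[0]; print("cam",(-R.T@m['tvec']).round(3), "axis",R[2].round(3))
for nm,b in dict(U=(.088,.108,.52,.66,.28,.42),L=(.088,.108,.42,.52,.28,.42)).items(): print(nm,rect(W,*b))
E
```

```text
clk 1.93 pos [0.4714 0.3604 0.3032] yaw -18.02 tilt 0.08 F [0.27 0.19 0.2 ] w 0.0856 q [ 0.65  0.43  0.27  1.41 -0.    2.54]
tool shift [ 0.1074 -0.0178  0.0631] dist 0.1259 turn z deg -0.02 level rotvec [0.07 0.05 0.  ]
cam [0.493 0.428 0.373] axis [-0.088 -0.271 -0.959]
U (1987, array([0.5798, 0.3453, 0.0965]), np.float64(0.0017), ((580.582763671875, 343.7348327636719), (56.427330017089844, 36.8612174987793), 70.82772827148438))
L (1695, array([0.4779, 0.3414, 0.0968]), np.float64(0.0013), ((477.5723571777344, 339.7166442871094), (56.646427154541016, 35.98516082763672), 81.16273498535156))
```

View pics/w1.png

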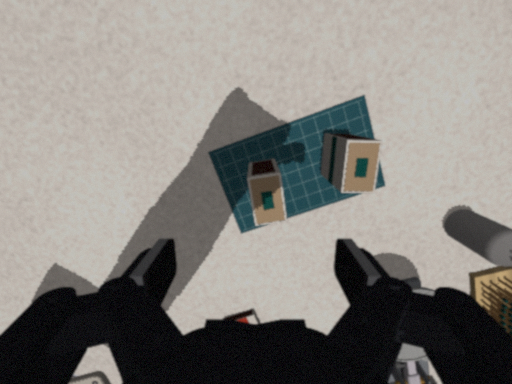

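```bash
python3 - <<'E'
from h import *
go(.5803,.344,.13,-18.3)
E
```

```text
clk 1.98 pos [0.4714 0.3604 0.3033] yaw -17.91 tilt 0.07 F [ 0.1  -0.52  0.93] w 0.0851 q [0.65 0.43 0.27 1.41 0.   2.54]
tool shift [ 0.1088 -0.018   0.1732] dist 0.2053 turn z deg 0.39 level rotvec [0.06 0.04 0.  ]
```

Request:
drive_tool(
  steps=[0.036,-0.006,0,0,0,0.4,-1,0.036,-0.006,0,0,0,0,-1,0.0368,-0.006,0,0,0,0,-1,0,0,0.04,0,0,0,-1,0,0,0.03,0,0,0,-1,0,0,0,0,0,0,-1],
)

```text
clock: 2.48
eef_pos: [0.5783, 0.3413, 0.2251]
tool_rot: [0.987, -0.16, -0.006, 0.005]
ft_force: [-1.6, -0.4, -2.2]
grip_width: 0.0852
```

```bash
python3 - <<'E'
from h import *
go(.5803,.344,.13,-18.3)
m=vision.camera_model("wrist"); p,d,W=cloud("wrist",cm=m)
print(rect(W,.088,.108,.52,.66,.28,.42))
E
```

```text
clk 2.48 pos [0.5783 0.3413 0.2251] yaw -18.38 tilt 0.85 F [-1.61 -0.38 -2.23] w 0.0852 q [0.53 0.64 0.41 1.36 0.   2.42]
tool shift [ 0.002  -0.0043  0.095 ] dist 0.0951 turn z deg -0.08 level rotvec [0.64 0.56 0.  ]
(3232, array([0.5818, 0.3456, 0.0967]), np.float64(0.0012), ((581.296142578125, 343.6799621582031), (56.48025894165039, 35.56585693359375), 70.64986419677734))
```

Request:
drive_tool(
  steps=[0.0,0,0,0,0,0.8,-1,0,0,0,0,0,0,-1],
)

```text
clock: 2.7
eef_pos: [0.581, 0.3442, 0.2365]
tool_rot: [0.986, -0.167, 0.001, -0.001]
ft_force: [0.5, -0.2, 0.7]
grip_width: 0.0859
```

```bash
python3 - <<'E'
from h import *
go(.581,.3438,.13,-19)
E
```

```text
clk 2.7 pos [0.581  0.3442 0.2365] yaw -19.17 tilt 0.21 F [ 0.47 -0.23  0.72] w 0.0859 q [0.53 0.63 0.42 1.36 0.   2.44]
tool shift [-1.000e-04  7.000e-04  1.065e-01] dist 0.1065 turn z deg -0.17 level rotvec [-0.16 -0.13  0.  ]
```

Request:
drive_tool(
  steps=[0,0.0005,0.025,0,0,0,-1,0,0,0.03,0,0,0,-1,0,0,0.025,0,0,0,-1,0,0,0.018,0,0,0,-1,0,0,0.008,0,0,0,-1,0,0,0,0,0,0,-1,0,0,0,0,0,0,-1],
)

```text
clock: 3.28
eef_pos: [0.5811, 0.3438, 0.1301]
tool_rot: [0.986, -0.166, 0.001, -0.001]
ft_force: [-0.1, 0.0, 1.2]
grip_width: 0.0854
```

```bash
python3 - <<'E'
from h import *
go(.581,.3438,.13,-19)
E
```

```text
clk 3.28 pos [0.5811 0.3438 0.1301] yaw -19.15 tilt 0.18 F [-0.14  0.02  1.2 ] w 0.0854 q [ 0.53  0.69  0.26  1.13 -0.    2.44]
tool shift [-0.0001  0.0001  0.0001] dist 0.0002 turn z deg -0.15 level rotvec [-0.13 -0.12  0.  ]
```

Request:
drive_tool(
  steps=[0,0,0,0,0,0,0.2,0,0,0,0,0,0,1,0,0,0,0,0,0,1,0,0,0,0,0,0,1,0,0,0,0,0,0,1,0,0,0,0,0,0,1,0,0,0,0,0,0,1,0,0,0,0,0,0,1],
)

```text
clock: 3.95
eef_pos: [0.581, 0.3434, 0.1291]
tool_rot: [0.986, -0.167, 0.001, -0.001]
ft_force: [-0.9, -0.1, 4.3]
grip_width: 0.0352
```

Request:
drive_tool(
  steps=[0,0,-0.005,0,0,0,1,0,0,-0.015,0,0,0,1,0,0,-0.03,0,0,0,1,0,0,-0.035,0,0,0,1,0,0,-0.03,0,0,0,1,0,0,-0.015,0,0,0,1,0,0,0,0,0,0,1,0,0,0,0,0,0,1],
)

```text
clock: 4.62
eef_pos: [0.5805, 0.3431, 0.2581]
tool_rot: [0.986, -0.167, 0.0, -0.0]
ft_force: [0.5, -0.1, -1.8]
grip_width: 0.0351
```

```bash
python3 - <<'E'
from h import *
m=vision.camera_model("wrist"); p,d,W=cloud("wrist",cm=m)
cv2.imwrite("pics/w2.png",p[:,:,::-1])
print(rect(W,.20,.26,.5,.68,.25,.44))
go(.606,.1095,.26,-19)
E
```

```text
(25319, array([0.5822, 0.3501, 0.2368]), np.float64(0.014), ((581.764892578125, 346.92205810546875), (50.661476135253906, 117.8222427368164), 70.36528015136719))
clk 4.67 pos [0.5799 0.3428 0.2563] yaw -19.18 tilt 0.14 F [-1.07 -0.29 -1.83] w 0.0355 q [ 0.53  0.62  0.46  1.42 -0.    2.44]
tool shift [ 0.1013  0.2117 -0.0035] dist 0.2348 turn z deg -0.18 level rotvec [0.11 0.09 0.  ]
```

View pics/w2.png

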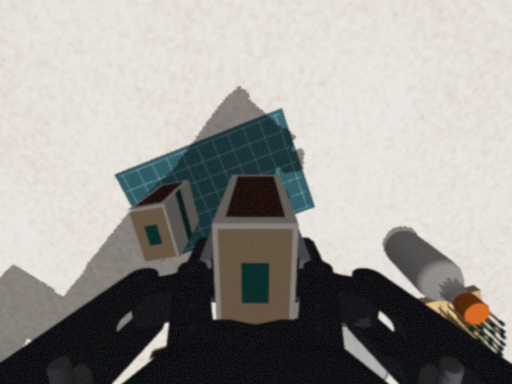

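Request:
drive_tool(
  steps=[0.01,0.02,0,0,0,0,1,0.0175,0.0366,0,0,0,0,1,0.0175,0.0366,0,0,0,0,1,0.0175,0.0366,0,0,0,0,1,0.0175,0.0366,0,0,0,0,1,0.015,0.033,0,0,0,0,1,0.007,0.0125,0,0,0,0,1,0,0,0,0,0,0,1],
)

```text
clock: 5.33
eef_pos: [0.6064, 0.1053, 0.2551]
tool_rot: [0.986, -0.169, -0.002, 0.001]
ft_force: [-0.0, 0.6, -0.9]
grip_width: 0.0358
```

```bash
python3 - <<'E'
from h import *
m=vision.camera_model("wrist"); p,d,W=cloud("wrist",cm=m)
cv2.imwrite("pics/w3.png",p[:,:,::-1])
print("boxtop", [W[v,256].round(4) for v in (230,240,250,300)])
p,d,W=cloud("side"); cv2.imwrite("pics/s3.png",cv2.resize(p[100:300,120:320,::-1],(600,600),interpolation=cv2.INTER_CUBIC))
print(rect(W,.075,.105,.5,.7,-.2,-.06))
go(.606,.1095,.205,-19)
E
```

```text
boxtop [array([0.6148, 0.1295, 0.2231]), array([0.6133, 0.1252, 0.2231]), array([0.6117, 0.1204, 0.2223]), array([0.6037, 0.0979, 0.2238])]
(791, array([ 0.5812, -0.1327,  0.094 ]), np.float64(0.0016), ((580.2357788085938, -134.9737548828125), (90.88284301757812, 118.44776916503906), 24.3839111328125))
clk 5.43 pos [0.6064 0.1091 0.2558] yaw -19.26 tilt 0.21 F [ 0.33  0.59 -1.32] w 0.0351 q [0.18 0.5  0.26 1.33 0.   2.08]
tool shift [-0.0004 -0.0003  0.0508] dist 0.0508 turn z deg -0.26 level rotvec [0.06 0.21 0.  ]
```

View pics/s3.png

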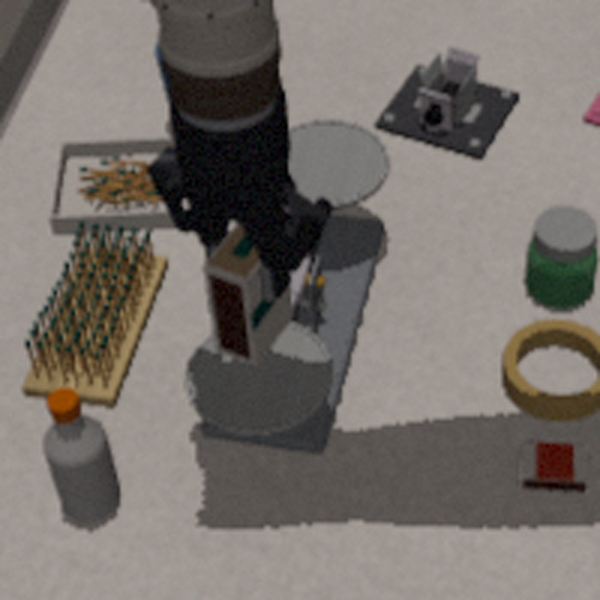

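Request:
drive_tool(
  steps=[0,0,0.01,0,0,0,1,0,0,0.015,0,0,0,1,0,0,0.012,0,0,0,1,0,0,0.006,0,0,0,1,0,0,0.003,0,0,0,1,0,0,0,0,0,0,1,0,0,0,0,0,0,1],
)

```text
clock: 6.02
eef_pos: [0.6072, 0.1102, 0.212]
tool_rot: [0.986, -0.166, 0.0, -0.0]
ft_force: [-0.3, -0.4, -0.5]
grip_width: 0.0355
```

Request:
drive_tool(
  steps=[0,0,0.001,0,0,0,1,0,0,0.001,0,0,0,1,0,0,0,0,0,0,1],
)

```text
clock: 6.27
eef_pos: [0.6073, 0.1095, 0.2104]
tool_rot: [0.986, -0.167, 0.0, -0.0]
ft_force: [1.0, 0.1, -0.1]
grip_width: 0.0355
```

Request:
drive_tool(
  steps=[0,0,0.001,0,0,0,1,0,0,0.0,0,0,0,1,0,0,0,0,0,0,1],
)

```text
clock: 6.52
eef_pos: [0.6071, 0.1093, 0.209]
tool_rot: [0.986, -0.167, 0.0, -0.0]
ft_force: [-0.1, -0.1, -1.4]
grip_width: 0.0356
```

Request:
drive_tool(
  steps=[0,0,0.0015,0,0,0,1,0,0,0.0,0,0,0,1,0,0,0.001,0,0,0,1,0,0,0,0,0,0,1],
)

```text
clock: 6.85
eef_pos: [0.607, 0.1094, 0.2061]
tool_rot: [0.986, -0.167, -0.0, 0.0]
ft_force: [-0.3, -0.2, -0.9]
grip_width: 0.0352
```

Request:
drive_tool(
  steps=[0,0,0.001,0,0,0,1,0,0,0.0,0,0,0,1,0,0,0.0005,0,0,0,1,0,0,0,0,0,0,1],
)

```text
clock: 7.18
eef_pos: [0.6071, 0.1094, 0.2048]
tool_rot: [0.986, -0.167, -0.0, 0.0]
ft_force: [-0.9, 0.3, -0.6]
grip_width: 0.0353
```

```bash
python3 - <<'E'
from h import *
p,d,W=cloud("side"); cv2.imwrite("pics/s4.png",cv2.resize(p[150:270,160:280,::-1],(600,600),interpolation=cv2.INTER_CUBIC))
print(rect(W,.075,.105,.5,.7,-.2,-.06), rect(W,.07,.09,.5,.7,.05,.2))
go(.606,.1095,.205,-19)
E
```

```text
(872, array([ 0.583 , -0.1278,  0.0967]), np.float64(0.0035), ((578.5181274414062, -128.7032470703125), (91.16834259033203, 123.1700439453125), 15.211965560913086)) (991, array([0.6011, 0.1242, 0.0788]), np.float64(0.0025), ((605.1670532226562, 115.45179748535156), (114.53732299804688, 105.5218505859375), 17.05846405029297))
clk 7.23 pos [0.6071 0.1094 0.2048] yaw -19.18 tilt 0.01 F [-0.4  -0.32 -0.93] w 0.035 q [0.18 0.53 0.17 1.21 0.   2.08]
tool shift [-0.0011  0.0003 -0.0002] dist 0.0011 turn z deg -0.18 level rotvec [0.   0.01 0.  ]
```

View pics/s4.png

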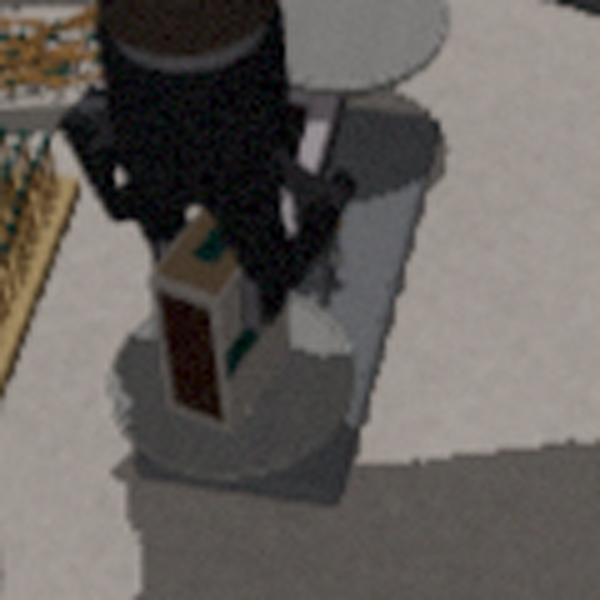

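Request:
drive_tool(
  steps=[0,0,0.001,0,0,0,1,0,0,0.0,0,0,0,1,0,0,0,0,0,0,1,0,0,0,0,0,0,1],
)

```text
clock: 7.57
eef_pos: [0.6072, 0.1094, 0.2044]
tool_rot: [0.986, -0.167, 0.0, -0.0]
ft_force: [-0.6, -1.0, 2.2]
grip_width: 0.0357
```

Request:
drive_tool(
  steps=[0,0,0.001,0,0,0,1,0,0,0.0,0,0,0,1,0,0,0,0,0,0,1,0,0,0,0,0,0,1],
)

```text
clock: 7.9
eef_pos: [0.6072, 0.1095, 0.2042]
tool_rot: [0.986, -0.167, 0.001, -0.0]
ft_force: [-1.4, -0.1, 5.9]
grip_width: 0.0351
```

Request:
drive_tool(
  steps=[0,0,-0.001,0,0,0,1,0,0,0.0,0,0,0,0.2,0,0,0,0,0,0,-0.2,0,0,0,0,0,0,-1,0,0,0,0,0,0,-1,0,0,0,0,0,0,-1,0,0,0,0,0,0,-1],
)

```text
clock: 8.48
eef_pos: [0.607, 0.1094, 0.2036]
tool_rot: [0.986, -0.167, -0.0, 0.0]
ft_force: [0.8, -0.1, 0.1]
grip_width: 0.0854
```

```bash
python3 - <<'E'
from h import *
m=vision.camera_model("wrist"); p,d,W=cloud("wrist",cm=m)
cv2.imwrite("pics/w5.png",p[:,:,::-1])
print(rect(W,.16,.182,.56,.66,.06,.16))
go(.606,.1095,.205,-19)
E
```

```text
(11536, array([0.6098, 0.1166, 0.1717]), np.float64(0.0037), ((610.1765747070312, 113.10002899169922), (49.8713264465332, 104.3078842163086), 71.02324676513672))
clk 8.53 pos [0.6071 0.1094 0.2036] yaw -19.19 tilt 0.02 F [ 0.43  0.01 -0.14] w 0.0853 q [ 0.18  0.53  0.17  1.21 -0.    2.08]
tool shift [-0.001   0.0003 -0.0014] dist 0.0017 turn z deg -0.19 level rotvec [0.01 0.02 0.  ]
```

View pics/w5.png

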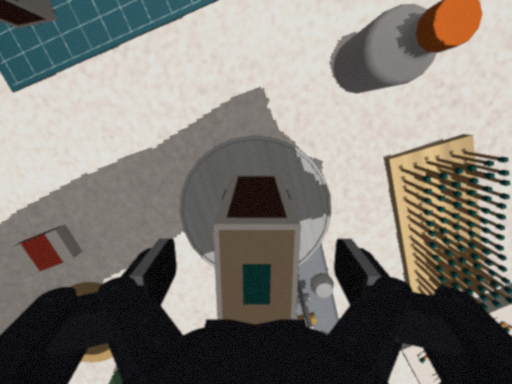

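Request:
drive_tool(
  steps=[0,0,-0.01,0,0,0,-1,0,0,-0.02,0,0,0,-1,0,0,-0.035,0,0,0,-1,0,0,-0.03,0,0,0,-1,0,0,-0.015,0,0,0,-1,0,0,0,0,0,0,-1],
)

```text
clock: 9.03
eef_pos: [0.6088, 0.1097, 0.3201]
tool_rot: [0.986, -0.167, 0.005, -0.002]
ft_force: [1.4, -1.2, 0.7]
grip_width: 0.0853
```

```bash
python3 - <<'E'
from h import *
go(.4776,.3398,.25,-8.8)
E
```

```text
clk 9.03 pos [0.6088 0.1097 0.3201] yaw -19.18 tilt 0.59 F [ 1.35 -1.16  0.71] w 0.0853 q [0.18 0.47 0.38 1.47 0.   2.08]
tool shift [-0.2001 -0.1738  0.0692] dist 0.274 turn z deg -10.38 level rotvec [-0.29 -0.51  0.  ]
```

Request:
drive_tool(
  steps=[-0.02,-0.018,0,0,0,0,-1,-0.03,-0.026,0,0,0,0,-1,-0.03,-0.026,0,0,0,0,-1,-0.03,-0.026,0,0,0,0,-1,-0.03,-0.026,0,0,0,0,-1,-0.03,-0.026,0,0,0,0,-1,-0.029,-0.026,0.02,0,0,0,-1,0,0,0.035,0,0,-5.2,-1],
)

```text
clock: 9.7
eef_pos: [0.4755, 0.3444, 0.2633]
tool_rot: [0.993, -0.117, 0.003, -0.004]
ft_force: [2.0, -0.2, -0.9]
grip_width: 0.0853
```

Request:
drive_tool(
  steps=[0,0,0.01,0,0,-5.2,-1,0,0,0,0,0,0,-1,0,0,0,0,0,0,-1],
)

```text
clock: 9.95
eef_pos: [0.4766, 0.3373, 0.2489]
tool_rot: [0.997, -0.078, -0.001, 0.001]
ft_force: [0.1, -0.5, 1.3]
grip_width: 0.0851
```

```bash
python3 - <<'E'
from h import *
m=vision.camera_model("wrist"); p,d,W=cloud("wrist",cm=m)
cv2.imwrite("pics/w6.png",p[:,:,::-1])
n,c,s,r=rect(W,.088,.108,.42,.53,.28,.41); print(n,c,s,r)
go(r[0][0]/1000,r[0][1]/1000,.13,-8.8)
E
```

```text
2644 [0.478  0.3417 0.0967] 0.0012 ((477.6935729980469, 339.8936767578125), (56.46266555786133, 36.0068473815918), 80.93891143798828)
clk 10.0 pos [0.4775 0.3374 0.2502] yaw -8.93 tilt 0.01 F [-0.42  0.24  0.2 ] w 0.0852 q [ 0.62  0.43  0.14  1.28 -0.    2.34]
tool shift [-0.0002 -0.0025  0.1202] dist 0.1203 turn z deg -0.13 level rotvec [-0.   -0.01  0.  ]
```

View pics/w6.png

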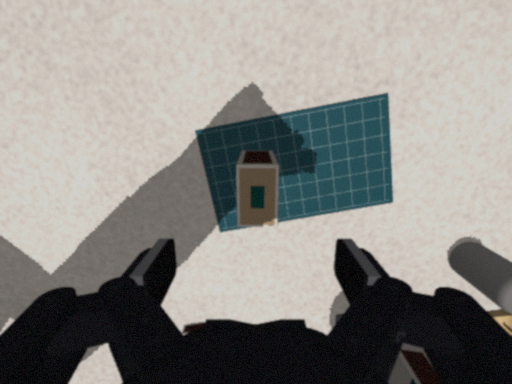

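Box L stands at (257,190), aligned and centred between the fingers; go down and grip.

Request:
drive_tool(
  steps=[0,-0.0025,0.02,0,0,0,-1,0,0,0.03,0,0,0,-1,0,0,0.032,0,0,0,-1,0,0,0.025,0,0,0,-1,0,0,0.013,0,0,0,-1,0,0,0,0,0,0,-1,0,0,0,0,0,0,-1],
)

```text
clock: 10.58
eef_pos: [0.4786, 0.3398, 0.1308]
tool_rot: [0.997, -0.078, 0.0, -0.0]
ft_force: [0.2, 0.3, 0.9]
grip_width: 0.0853
```

Request:
drive_tool(
  steps=[0,0,0,0,0,0,0.2,0,0,0,0,0,0,1,0,0,0,0,0,0,1,0,0,0,0,0,0,1,0,0,0,0,0,0,1,0,0,0,0,0,0,1,0,0,0,0,0,0,1,0,0,0,0,0,0,1],
)

```text
clock: 11.25
eef_pos: [0.4784, 0.3405, 0.1313]
tool_rot: [0.997, -0.077, 0.001, -0.001]
ft_force: [0.1, 0.3, 5.7]
grip_width: 0.0355
```

Request:
drive_tool(
  steps=[0,0,-0.005,0,0,0,1,0,0,-0.015,0,0,0,1,0,0,-0.03,0,0,0,1,0,0,-0.035,0,0,0,1,0,0,-0.035,0,0,0,1,0,0,-0.02,0,0,0,1,0,0,0,0,0,0,1,0,0,0,0,0,0,1],
)

```text
clock: 11.92
eef_pos: [0.478, 0.3403, 0.2713]
tool_rot: [0.997, -0.077, 0.001, -0.001]
ft_force: [-0.1, -0.8, -0.8]
grip_width: 0.0357
```

```bash
python3 - <<'E'
from h import *
m=vision.camera_model("wrist"); p,d,W=cloud("wrist",cm=m)
cv2.imwrite("pics/w7.png",p[:,:,::-1])
print("boxtop", [W[v,256].round(4) for v in (235,245,300)])
go(.47,-.08,.27,-12)
go(.5895,-.130,.27,-12)
E
```

```text
boxtop [array([0.4814, 0.3625, 0.2369]), array([0.4807, 0.3579, 0.2369]), array([0.4765, 0.331 , 0.2375])]
clk 11.97 pos [0.4773 0.3398 0.2694] yaw -8.78 tilt 0.05 F [-0.66 -0.1  -0.64] w 0.0355 q [0.62 0.43 0.18 1.32 0.   2.34]
tool shift [ 5.69e-02  4.16e-01 -4.00e-04] dist 0.4199 turn z deg 3.22 level rotvec [0.03 0.04 0.  ]
clk 11.97 pos [0.4773 0.3398 0.2694] yaw -8.78 tilt 0.05 F [-0.66 -0.1  -0.64] w 0.0355 q [0.62 0.43 0.18 1.32 0.   2.34]
tool shift [ 1.826e-01  4.472e-01 -4.000e-04] dist 0.483 turn z deg 3.22 level rotvec [0.03 0.04 0.  ]
```

View pics/w7.png

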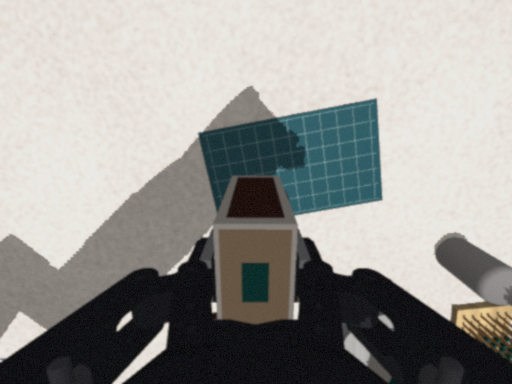

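Request:
drive_tool(
  steps=[0.003,0.02,0,0,0,0,1,0.005,0.038,0,0,0,0,1,0.005,0.038,0,0,0,0,1,0.005,0.038,0,0,0,0,1,0.005,0.038,0,0,0,0,1,0.005,0.038,0,0,0,0,1,0.005,0.038,0,0,0,0,1,0.005,0.038,0,0,0,0,1],
)

```text
clock: 12.63
eef_pos: [0.4698, 0.0497, 0.2677]
tool_rot: [0.997, -0.076, -0.002, 0.0]
ft_force: [1.3, 0.4, -0.3]
grip_width: 0.0356
```

Request:
drive_tool(
  steps=[0.005,0.038,0,0,0,0,1,0.008,0.038,0,0,0,0,1,0.015,0.03,0,0,0,0,1,0.028,0.02,0,0,0,0,1,0.035,0.015,0,0,0,0,1,0.032,0.013,0,0,0,0,1,0.02,0.006,0,0,0,0,1,0,0,0,0,0,0,1],
)

```text
clock: 13.3
eef_pos: [0.5904, -0.1306, 0.266]
tool_rot: [0.997, -0.078, -0.002, -0.0]
ft_force: [0.0, 0.5, -1.0]
grip_width: 0.0353
```

Request:
drive_tool(
  steps=[0,0,0,0,0,0,1,0,0,0,0,0,0,1],
)

```text
clock: 13.47
eef_pos: [0.587, -0.128, 0.2677]
tool_rot: [0.997, -0.077, -0.002, -0.0]
ft_force: [0.7, -0.0, -1.1]
grip_width: 0.0352
```

```bash
python3 - <<'E'
from h import *
p,d,W=cloud("side"); cv2.imwrite("pics/s8.png",cv2.resize(p[80:280,120:320,::-1],(600,600),interpolation=cv2.INTER_CUBIC))
print("boxL",rect(W,.155,.19,.54,.68,.05,.17)); print(rect(W,.085,.105,.5,.7,-.2,-.06))
go(.5895,-.130,.228)
E
```

```text
boxL (441, array([0.607 , 0.116 , 0.1697]), np.float64(0.0052), ((607.976318359375, 110.33895874023438), (59.60491180419922, 37.153602600097656), 71.37529754638672))
(881, array([ 0.5898, -0.1201,  0.0974]), np.float64(0.0017), ((590.8912353515625, -125.39865112304688), (115.97370147705078, 110.08185577392578), 11.013322830200195))
clk 13.52 pos [ 0.587  -0.1277  0.2684] yaw -8.76 tilt 0.22 F [-0.94  0.18 -0.72] w 0.0357 q [-0.21  0.46  0.23  1.34  0.    1.51]
tool shift [0.003  0.0019 0.0404] dist 0.0406 turn z deg 0 level rotvec [-0.02  0.22 -0.  ]
```

View pics/s8.png

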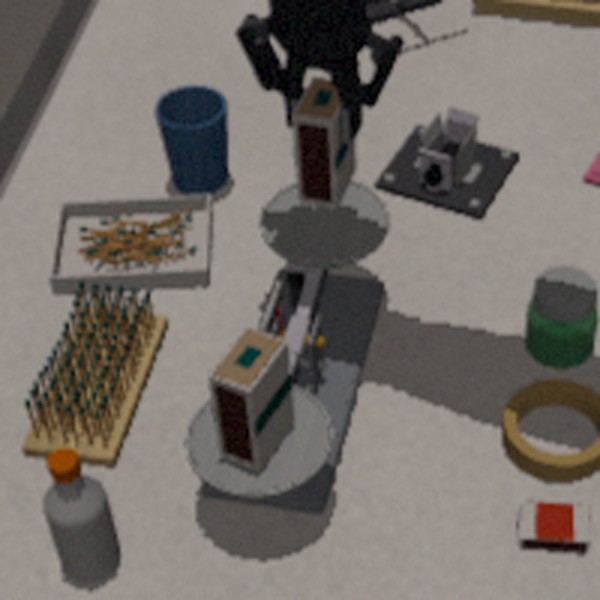

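Request:
drive_tool(
  steps=[0.003,0.002,0.01,0,0,0,1,0,0,0.014,0,0,0,1,0,0,0.009,0,0,0,1,0,0,0.004,0,0,0,1,0,0,0.003,0,0,0,1,0,0,0.003,0,0,0,1,0,0,0.003,0,0,0,1,0,0,0.003,0,0,0,1],
)

```text
clock: 14.18
eef_pos: [0.5912, -0.131, 0.2213]
tool_rot: [0.997, -0.077, 0.001, 0.0]
ft_force: [0.2, -0.5, 0.6]
grip_width: 0.0356
```

Request:
drive_tool(
  steps=[0,0,0,0,0,0,1,0,0,0,0,0,0,1],
)

```text
clock: 14.35
eef_pos: [0.5911, -0.1309, 0.2211]
tool_rot: [0.997, -0.077, 0.0, 0.0]
ft_force: [-0.6, -0.2, 0.7]
grip_width: 0.0354
```

```bash
python3 - <<'E'
from h import *
p,d,W=cloud("side"); cv2.imwrite("pics/s9.png",cv2.resize(p[80:280,120:320,::-1],(600,600),interpolation=cv2.INTER_CUBIC))
print("boxL",rect(W,.155,.2,.54,.68,.05,.17)); print(rect(W,.08,.105,.5,.7,-.2,-.06))
go(.5895,-.130,.219)
E
```

```text
boxL (488, array([0.6068, 0.1172, 0.1731]), np.float64(0.0068), ((608.63427734375, 111.16775512695312), (58.678890228271484, 38.02943801879883), 70.9952392578125))
(730, array([ 0.5878, -0.116 ,  0.093 ]), np.float64(0.0028), ((589.9485473632812, -125.96394348144531), (113.90672302246094, 109.79718780517578), 10.60361385345459))
clk 14.4 pos [ 0.5911 -0.1309  0.2212] yaw -8.79 tilt 0.02 F [-0.15 -0.07  1.21] w 0.0354 q [-0.22  0.49  0.16  1.23 -0.    1.51]
tool shift [-0.0017 -0.0007  0.0022] dist 0.0029 turn z deg 0 level rotvec [ 0.   -0.02 -0.  ]
```

View pics/s9.png

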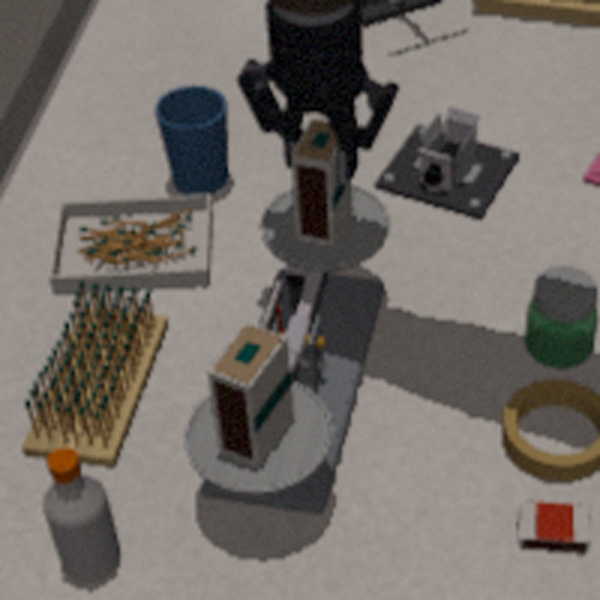

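Request:
drive_tool(
  steps=[0,0,0,0,0,0,-1,0,0,0,0,0,0,-1,0,0,0,0,0,0,-1,0,0,0,0,0,0,-1,0,0,0,0,0,0,-1,0,0,0,0,0,0,-1],
)

```text
clock: 14.9
eef_pos: [0.5911, -0.1309, 0.2209]
tool_rot: [0.997, -0.077, 0.0, 0.0]
ft_force: [0.5, 0.6, 0.2]
grip_width: 0.0851
```

```bash
python3 - <<'E'
from h import *
p,d,W=cloud("side"); cv2.imwrite("pics/s10.png",cv2.resize(p[80:280,120:320,::-1],(600,600),interpolation=cv2.INTER_CUBIC))
print("boxL",rect(W,.155,.2,.54,.68,.05,.17)); print(rect(W,.07,.105,.5,.7,-.2,-.06))
m=vision.camera_model("wrist"); p,d,W=cloud("wrist",cm=m)
cv2.imwrite("pics/w10.png",p[:,:,::-1])
print("boxtop", [W[v,256].round(4) for v in (235,245,300)])
go(.5895,-.130,.219)
E
```

```text
boxL (441, array([0.607 , 0.1162, 0.1698]), np.float64(0.0051), ((608.54296875, 111.3138427734375), (59.1365966796875, 38.67497253417969), 67.82662200927734))
(761, array([ 0.5885, -0.1133,  0.096 ]), np.float64(0.0061), ((590.9944458007812, -128.66476440429688), (114.73112487792969, 115.512939453125), 34.34934997558594))
boxtop [array([ 0.5948, -0.1061,  0.1921]), array([ 0.5941, -0.1108,  0.1915]), array([ 0.59  , -0.1374,  0.1908])]
clk 15.0 pos [ 0.5911 -0.1309  0.2209] yaw -8.79 tilt 0.0 F [-0.01 -0.44  0.41] w 0.0852 q [-0.22  0.49  0.16  1.23 -0.    1.51]
tool shift [-0.0017 -0.0006  0.0019] dist 0.0026 turn z deg 0 level rotvec [ 0. -0. -0.]
```

View pics/s10.png

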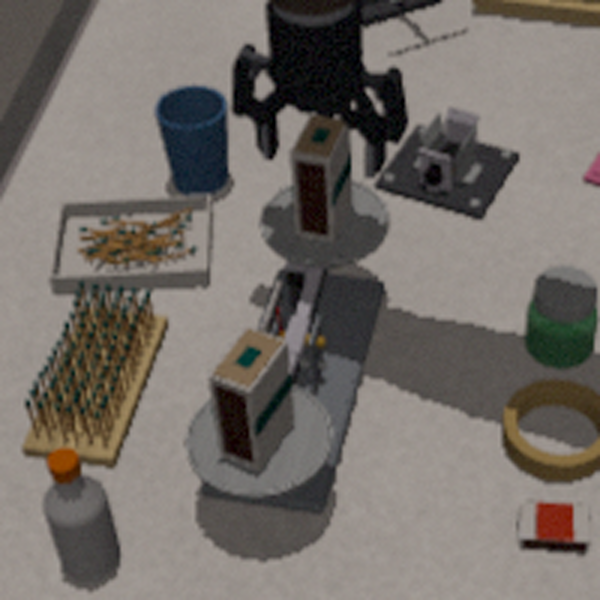

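Request:
drive_tool(
  steps=[0,0,-0.005,0,0,0,-1,0,0,-0.015,0,0,0,-1,0,0,-0.035,0,0,0,-1,0,0,-0.035,0,0,0,-1,0,0,-0.015,0,0,0,-1,0,0,0,0,0,0,-1,0,0,0,0,0,0,-1],
)

```text
clock: 15.58
eef_pos: [0.5916, -0.131, 0.3275]
tool_rot: [0.997, -0.077, 0.002, 0.0]
ft_force: [-0.6, -0.7, -0.7]
grip_width: 0.0856
```

```bash
python3 - <<'E'
from h import *
m=vision.camera_model("wrist"); p,d,W=cloud("wrist",cm=m)
print("R",rect(W,.18,.2,.54,.64,-.18,-.08))
p,d,W=cloud("side"); cv2.imwrite("pics/s11.png",cv2.resize(p[80:280,120:320,::-1],(600,600),interpolation=cv2.INTER_CUBIC))
print("boxL",rect(W,.165,.2,.54,.68,.05,.17))
go(.608,.110,.325,-19)
E
```

```text
R (3007, array([ 0.5907, -0.1289,  0.1912]), np.float64(0.0016), ((590.3916625976562, -131.0260009765625), (56.14802551269531, 36.04536437988281), 81.08061981201172))
boxL (364, array([0.6078, 0.1139, 0.1718]), np.float64(0.0023), ((608.016357421875, 110.37771606445312), (58.91706466674805, 38.849037170410156), 69.2591781616211))
clk 15.68 pos [ 0.5906 -0.1308  0.3247] yaw -8.78 tilt 0.12 F [-0.41  0.03 -0.28] w 0.0851 q [-0.22  0.45  0.36  1.48  0.    1.51]
tool shift [-1.960e-02 -2.406e-01 -2.000e-04] dist 0.2414 turn z deg 10.22 level rotvec [-0.01  0.12 -0.  ]
```

View pics/s11.png

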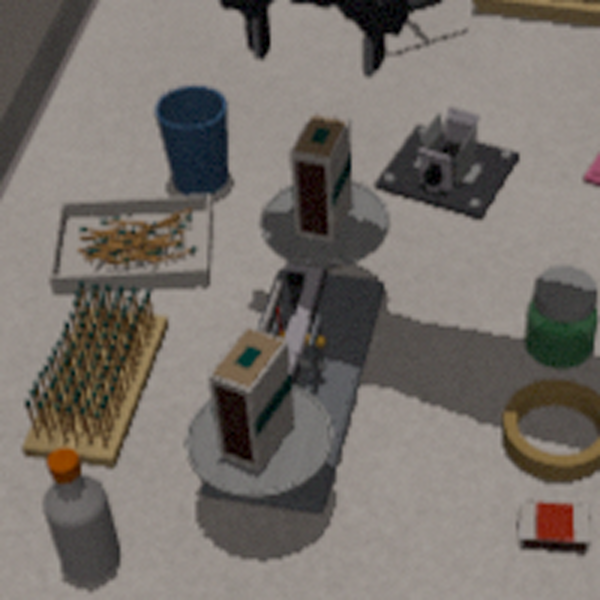

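Request:
drive_tool(
  steps=[-0.007,0.02,0,0,0,0,-1,-0.012,0.036,0,0,0,0,-1,-0.012,0.036,0,0,0,0,-1,-0.012,0.036,0,0,0,0,-1,-0.012,0.036,0,0,0,0,-1,-0.012,0.036,0.02,0,0,3,-1,0,0.009,0.03,0,0,6.2,-1,0,0,0.02,0,0,0,-1],
)

```text
clock: 16.35
eef_pos: [0.4902, -0.3286, 0.2527]
tool_rot: [0.987, -0.161, -0.002, -0.001]
ft_force: [-0.8, 0.8, -0.5]
grip_width: 0.0855
```

Request:
drive_tool(
  steps=[0,0,0,0,0,0,-1,0,0,0,0,0,0,-1],
)

```text
clock: 16.52
eef_pos: [0.4916, -0.3255, 0.2539]
tool_rot: [0.988, -0.156, -0.003, -0.001]
ft_force: [0.2, -0.2, 0.8]
grip_width: 0.0852
```

```bash
python3 - <<'E'
from h import *
go(.493,-.327,.25,-18)
m=vision.camera_model("wrist"); p,d,W=cloud("wrist",cm=m)
go(.493,-.327,.25,-18)
np.savez("w12.npz",p=p,d=d,W=W)
cv2.imwrite("pics/w12.png",p[:,:,::-1])
print("lips",rect(W,.047,.065,.42,.57,-.42,-.25))
print("base",rect(W,.0,.02,.42,.57,-.42,-.25))
E
```

```text
clk 16.52 pos [ 0.4916 -0.3255  0.2539] yaw -17.99 tilt 0.36 F [ 0.22 -0.18  0.85] w 0.0852 q [-0.58  0.45  0.17  1.3   0.    1.3 ]
tool shift [0.0018 0.001  0.0039] dist 0.0045 turn z deg 0.01 level rotvec [-0.1   0.34 -0.  ]
clk 16.57 pos [ 0.4928 -0.3257  0.2559] yaw -17.95 tilt 0.13 F [-0.08 -0.38  1.65] w 0.0851 q [-0.58  0.44  0.17  1.3   0.    1.3 ]
tool shift [0.0006 0.0012 0.0059] dist 0.006 turn z deg 0.05 level rotvec [-0.04  0.12 -0.  ]
lips (969, array([ 0.4931, -0.3264,  0.0525]), np.float64(0.0027), ((493.3046569824219, -325.802978515625), (79.82823181152344, 45.63957977294922), 72.7777099609375))
base (8626, array([ 0.4965, -0.3249,  0.006 ]), np.float64(0.0034), ((494.990966796875, -334.99945068359375), (149.98907470703125, 169.9468994140625), 0.012323465198278427))
```

View pics/w12.png

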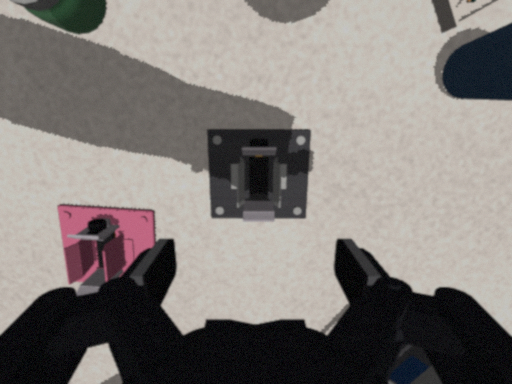

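```bash
python3 - <<'E'
from h import *
go(.493,-.327,.25,-18)
m=vision.camera_model("wrist"); p,d,W=cloud("wrist",cm=m)
go(.493,-.327,.25,-18)
np.savez("w13.npz",p=p,d=d,W=W,K=m['mtx'],r=m['rvec'],t=m['tvec'])
c=p[115:235,195:325,::-1]; c=cv2.convertScaleAbs(c,alpha=1.8,beta=20)
cv2.imwrite("pics/w13.png",cv2.resize(c,None,fx=5,fy=5,interpolation=cv2.INTER_CUBIC))
# base plate by depth height & darkness
g=p.max(2); mask=((W[:,:,2]>.003)&(W[:,:,2]<.014)&(g<110)).astype(np.uint8); mask[:100]=0; mask[240:]=0; mask[:,:190]=0; mask[:,330:]=0
ys,xs=np.where(cv2.morphologyEx(mask,cv2.MORPH_OPEN,np.ones((3,3)))); P=W[ys,xs,:2]
print("base",cv2.minAreaRect((P*1000).astype(np.float32)),len(P))
print("lips",rect(W,.046,.065,.42,.57,-.42,-.25))
k=(W[:,:,2]>.046)&(W[:,:,2]<.065); k[:, :190]=0;k[:,330:]=0;k[240:]=0
R=Ro.from_euler('z',-18,degrees=True).as_matrix()
L=(W-np.array([.4933,-.3258,0]))@R
for lo,hi in [((-.03,.03),None)]: pass
ys,xs=np.where(k)
for y,x in list(zip(ys,xs))[::25]: print(y,x,(L[y,x]*1000).round(1))
E
```

```text
clk 16.57 pos [ 0.4928 -0.3257  0.2559] yaw -17.95 tilt 0.13 F [-0.08 -0.38  1.65] w 0.0851 q [-0.58  0.44  0.17  1.3   0.    1.3 ]
tool shift [0.0006 0.0012 0.0059] dist 0.006 turn z deg 0.05 level rotvec [-0.04  0.12 -0.  ]
clk 16.62 pos [ 0.4935 -0.3259  0.2571] yaw -17.92 tilt 0.03 F [ 1.15 -0.11  0.55] w 0.0853 q [-0.58  0.44  0.17  1.3   0.    1.3 ]
tool shift [-0.0001  0.0012  0.0071] dist 0.0072 turn z deg 0.08 level rotvec [ 0.01 -0.03 -0.  ]
base ((493.4932861328125, -325.5111389160156), (108.63956451416016, 120.03449249267578), 72.06504821777344) 5997
lips (1028, array([ 0.4932, -0.3265,  0.0519]), np.float64(0.0031), ((493.419189453125, -325.669189453125), (79.32499694824219, 45.4423828125), 72.5313949584961))
147 241 [-15.3  39.7  55.5]
147 266 [ 9.7 39.6 54.2]
148 257 [ 0.7 38.6 54.4]
149 248 [-8.3 37.5 53.8]
149 273 [16.7 37.6 54.5]
150 264 [ 7.7 36.6 54.4]
151 255 [-1.3 35.2 51.3]
152 246 [-10.5  34.   50. ]
152 272 [16.1 34.  49.7]
153 263 [ 6.9 32.6 47.5]
163 237 [-19.9  22.7  50.4]
165 275 [19.3 21.  51.9]
167 276 [20.2 19.3 54.2]
169 276 [20.3 17.1 53.4]
171 278 [22.1 15.6 56.3]
174 237 [-19.8  11.9  53.9]
176 238 [-19.1   8.9  50.2]
178 274 [18.7  6.8 49.9]
180 276 [20.5  5.5 53.6]
182 278 [22.6  3.6 54.4]
185 235 [-22.    0.4  55. ]
187 235 [-22.1  -1.8  54.5]
189 236 [-21.   -3.7  55.6]
191 237 [-20.2  -6.4  53.5]
193 237 [-20.2  -8.6  53.5]
195 237 [-20.2 -10.5  54.8]
197 239 [-18.5 -14.4  49. ]
199 274 [ 19.2 -16.3  50.1]
201 276 [ 20.9 -16.7  55.7]
204 236 [-21.2 -19.7  57. ]
211 253 [ -3.4 -31.5  46. ]
212 263 [  7.6 -32.2  47.2]
213 259 [  3.2 -32.9  48.5]
214 254 [ -2.3 -34.2  48.4]
215 248 [ -8.8 -34.5  50.7]
216 242 [-15.3 -35.1  52. ]
216 267 [ 11.9 -35.5  50.8]
217 261 [  5.3 -35.9  52.9]
218 256 [ -0.1 -36.5  54.3]
219 250 [ -6.6 -37.6  54.6]
220 244 [-13.1 -39.   54. ]
220 269 [ 14.  -38.9  54. ]
```

View pics/w13.png

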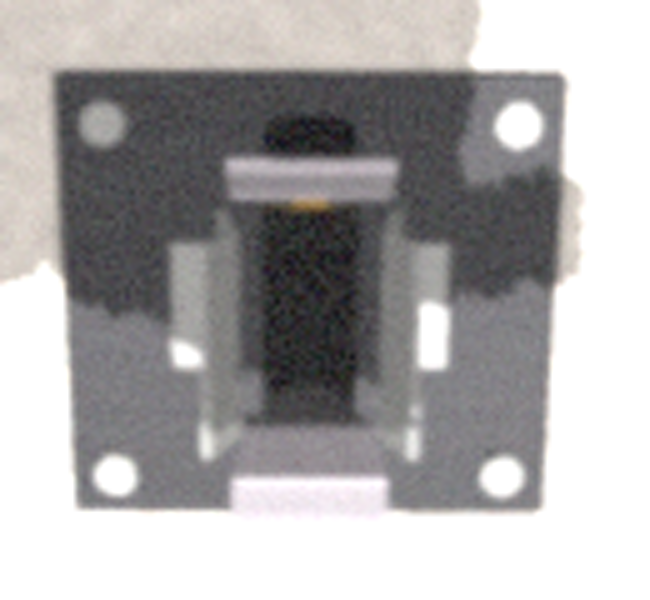

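```bash
python3 - <<'E'
from h import *
go(.608,.1103,.315,-19.2)
E
```

```text
clk 16.62 pos [ 0.4935 -0.3259  0.2571] yaw -17.92 tilt 0.03 F [ 1.15 -0.11  0.55] w 0.0853 q [-0.58  0.44  0.17  1.3   0.    1.3 ]
tool shift [-0.0252 -0.4502 -0.058 ] dist 0.4546 turn z deg 1.28 level rotvec [ 0.01 -0.03 -0.  ]
```

Request:
drive_tool(
  steps=[0,0,-0.03,0,0,0,-1,0,-0.01,-0.03,0,0,0,-1,-0.0025,-0.04,0,0,0,0,-1,-0.0025,-0.04,0,0,0,0,-1,-0.0025,-0.04,0,0,0,0,-1,-0.0025,-0.04,0,0,0,0,-1,-0.0025,-0.04,0,0,0,0,-1,-0.0025,-0.04,0,0,0,0,-1],
)

```text
clock: 17.28
eef_pos: [0.5568, -0.081, 0.3189]
tool_rot: [0.988, -0.155, 0.002, -0.0]
ft_force: [0.7, 0.1, -0.3]
grip_width: 0.085
```

Request:
drive_tool(
  steps=[-0.0025,-0.04,0,0,0,0,-1,-0.0025,-0.04,0,0,0,0,-1,-0.0025,-0.04,0,0,0,0,-1,-0.0025,-0.04,0,0,0,0,-1,-0.0025,-0.03,0,0,0,0,-1,0,-0.01,0,0,0,1.2,-1,0,0,0,0,0,0,-1,0,0,0,0,0,0,-1],
)

```text
clock: 17.95
eef_pos: [0.6059, 0.1117, 0.3178]
tool_rot: [0.986, -0.165, 0.001, -0.0]
ft_force: [-0.4, -0.6, 0.4]
grip_width: 0.0854
```

```bash
python3 - <<'E'
from h import *
m=vision.camera_model("wrist"); p,d,W=cloud("wrist",cm=m)
n,c,s,r=rect(W,.162,.185,.54,.67,.05,.17); print(n,c,s,r)
go(r[0][0]/1000,r[0][1]/1000,.206,-19.2)
E
```

```text
2773 [0.6078 0.1118 0.1721] 0.0014 ((607.0889282226562, 109.70243072509766), (56.934356689453125, 35.96319580078125), 70.36986541748047)
clk 18.0 pos [0.6058 0.1106 0.3176] yaw -19.1 tilt 0.1 F [ 0.16 -0.21  0.26] w 0.0854 q [ 0.18  0.47  0.38  1.47 -0.    2.08]
tool shift [0.0014 0.0004 0.1116] dist 0.1116 turn z deg 0.1 level rotvec [-0.02 -0.1   0.  ]
```

Request:
drive_tool(
  steps=[0.0014,0,0.02,0,0,0,-1,0,0,0.03,0,0,0,-1,0,0,0.03,0,0,0,-1,0,0,0.02,0,0,0,-1,0,0,0.01,0,0,0,-1,0,0,0,0,0,0,-1,0,0,0,0,0,0,-1],
)

```text
clock: 18.58
eef_pos: [0.6073, 0.1089, 0.2073]
tool_rot: [0.986, -0.167, 0.0, -0.0]
ft_force: [-0.4, 0.1, 0.4]
grip_width: 0.0859
```

Request:
drive_tool(
  steps=[0,0,0,0,0,0,0,0,0,0,0,0,0,1,0,0,0,0,0,0,1,0,0,0,0,0,0,1,0,0,0,0,0,0,1,0,0,0,0,0,0,1,0,0,0,0,0,0,1,0,0,0,0,0,0,1],
)

```text
clock: 19.25
eef_pos: [0.6076, 0.11, 0.2076]
tool_rot: [0.986, -0.167, 0.001, -0.0]
ft_force: [-0.4, -0.7, 5.6]
grip_width: 0.0354
```

Gripped. Lift slowly so the lighter box's pan sinks gently.

Request:
drive_tool(
  steps=[0,0,-0.002,0,0,0,1,0,0,-0.003,0,0,0,1,0,0,-0.003,0,0,0,1,0,0,-0.003,0,0,0,1,0,0,-0.003,0,0,0,1,0,0,-0.003,0,0,0,1,0,0,-0.003,0,0,0,1,0,0,-0.003,0,0,0,1],
)

```text
clock: 19.92
eef_pos: [0.607, 0.1099, 0.2297]
tool_rot: [0.986, -0.167, -0.0, 0.0]
ft_force: [0.5, 0.7, -1.5]
grip_width: 0.0355
```

Request:
drive_tool(
  steps=[0,0,-0.002,0,0,0,1,0,0,-0.005,0,0,0,1,0,0,-0.015,0,0,0,1,0,0,-0.03,0,0,0,1,0,0,-0.03,0,0,0,1,0,0,-0.02,0,0,0,1,0,0,0,0,0,0,1,0,0,0,0,0,0,1],
)

```text
clock: 20.58
eef_pos: [0.6077, 0.11, 0.3332]
tool_rot: [0.986, -0.167, 0.002, -0.001]
ft_force: [-0.1, -0.4, -1.1]
grip_width: 0.035
```

```bash
python3 - <<'E'
from h import *
o,R,yw,_=state()
m=vision.camera_model("wrist"); p,d,W=cloud("wrist",cm=m)
cv2.imwrite("pics/w14.png",p[:,:,::-1])
T=(W-o['eef_pos'])@R
np.save("T14.npy",T)
for v in (220,224,228,235,245,300,315): print(v,T[v,256].round(4))
p,d,W=cloud("side"); cv2.imwrite("pics/s14.png",cv2.resize(p[80:280,120:320,::-1],(600,600),interpolation=cv2.INTER_CUBIC))
print("R",rect(W,.16,.2,.54,.64,-.18,-.08))
go(.4935,-.3257,.33,-17.8)
E
```

```text
220 [ 0.     -0.0275  0.0383]
224 [-0.     -0.027   0.0351]
228 [ 0.     -0.0246  0.0365]
235 [ 0.     -0.0217  0.0356]
245 [ 0.     -0.0164  0.0367]
300 [0.0001 0.0107 0.0352]
315 [0.0001 0.0194 0.0357]
R (221, array([ 0.5893, -0.1288,  0.1713]), np.float64(0.0032), ((591.6029052734375, -130.418701171875), (60.39772415161133, 37.428367614746094), 81.20869445800781))
clk 20.68 pos [0.6066 0.1098 0.3303] yaw -19.19 tilt 0.11 F [ 0.02 -0.02 -2.4 ] w 0.0354 q [0.18 0.48 0.41 1.51 0.   2.08]
tool shift [0.0363 0.4485 0.0006] dist 0.45 turn z deg -1.39 level rotvec [0.05 0.1  0.  ]
```

View pics/s14.png

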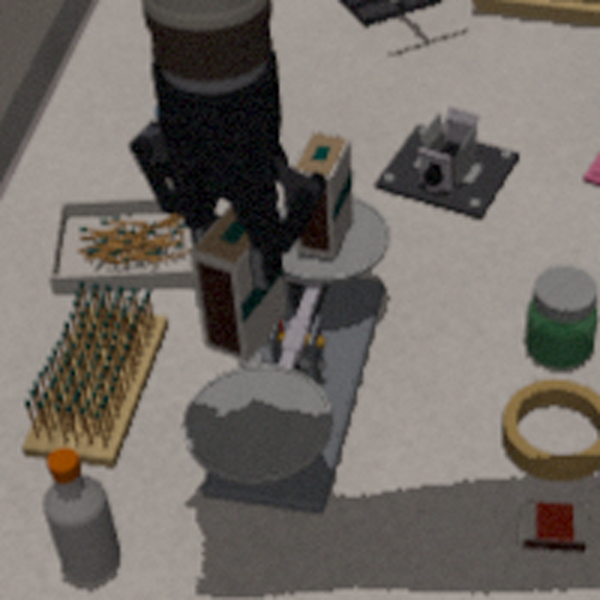

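View pics/w14.png

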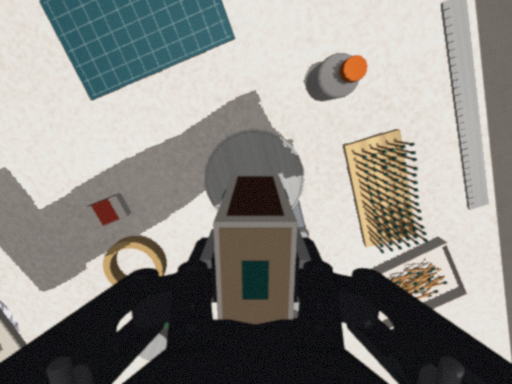

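Request:
drive_tool(
  steps=[0.002,0.02,0,0,0,0,1,0.003,0.038,0,0,0,0,1,0.003,0.038,0,0,0,0,1,0.003,0.038,0,0,0,0,1,0.003,0.038,0,0,0,0,1,0.003,0.038,0,0,0,0,1,0.003,0.038,0,0,0,0,1,0.003,0.038,0,0,0,0,1],
)

```text
clock: 21.35
eef_pos: [0.5333, -0.1691, 0.3295]
tool_rot: [0.986, -0.167, -0.002, -0.0]
ft_force: [0.9, -0.2, -0.9]
grip_width: 0.0352
```

Request:
drive_tool(
  steps=[0.003,0.038,0,0,0,0,1,0.003,0.038,0,0,0,0,1,0.003,0.038,0,0,0,0,1,0.003,0.032,0,0,0,0,1,0.0013,0.016,0.02,0,0,-1.4,1,0,0,0.03,0,0,0,1,0,0,0.03,0,0,0,1,0,0,0.02,0,0,0,1],
)

```text
clock: 22.02
eef_pos: [0.4918, -0.3247, 0.2264]
tool_rot: [0.988, -0.155, -0.003, -0.002]
ft_force: [-0.5, -0.1, -1.5]
grip_width: 0.0354
```

Request:
drive_tool(
  steps=[0,0,0,0,0,0,1,0,0,0,0,0,0,1,0,0,0,0,0,0,1],
)

```text
clock: 22.27
eef_pos: [0.4944, -0.3252, 0.232]
tool_rot: [0.988, -0.154, 0.0, 0.0]
ft_force: [0.7, 0.8, 0.9]
grip_width: 0.0355
```

```bash
python3 - <<'E'
from h import *
go(.4935,-.3257,.20,-17.8)
p,d,W=cloud("wrist"); cv2.imwrite("pics/w15.png",p[:,:,::-1])
p,d,W=cloud("side"); cv2.imwrite("pics/s15.png",cv2.resize(p[60:180,200:320,::-1],(600,600),interpolation=cv2.INTER_CUBIC))
go(.4935,-.3257,.20,-17.8)
E
```

```text
clk 22.27 pos [ 0.4944 -0.3252  0.232 ] yaw -17.77 tilt 0.02 F [0.66 0.81 0.86] w 0.0355 q [-0.58  0.46  0.13  1.24 -0.    1.3 ]
tool shift [-0.0007  0.0007  0.032 ] dist 0.032 turn z deg 0.03 level rotvec [ 0.01 -0.02 -0.  ]
clk 22.37 pos [ 0.495  -0.3255  0.2333] yaw -17.77 tilt 0.19 F [-0.45  0.56 -1.34] w 0.0353 q [-0.58  0.46  0.13  1.24 -0.    1.3 ]
tool shift [-0.0015  0.0006  0.0333] dist 0.0333 turn z deg 0.03 level rotvec [ 0.05 -0.18 -0.  ]
```

View pics/s15.png

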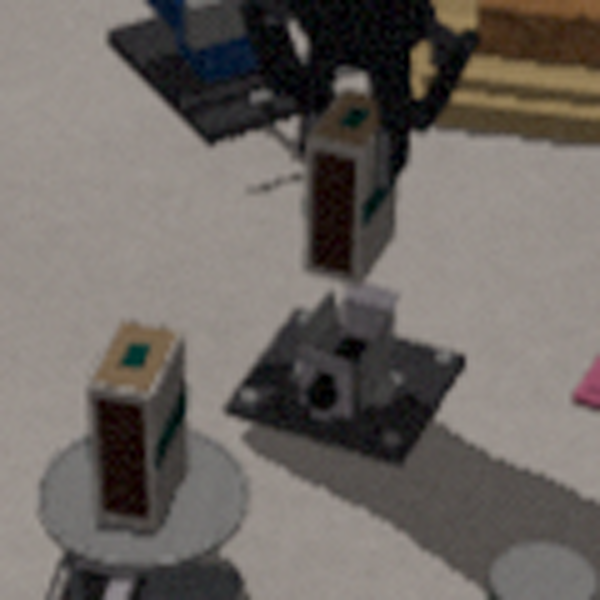

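View pics/w15.png

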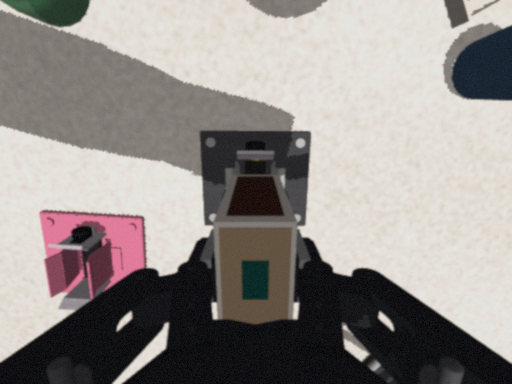

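Request:
drive_tool(
  steps=[-0.001,0.0006,0.01,0,0,0,1,0,0,0.015,0,0,0,1,0,0,0.01,0,0,0,1,0,0,0.005,0,0,0,1,0,0,0,0,0,0,1,0,0,0,0,0,0,1,0,0,0,0,0,0,1],
)

```text
clock: 22.95
eef_pos: [0.4934, -0.3256, 0.1921]
tool_rot: [0.988, -0.155, 0.001, 0.0]
ft_force: [0.1, 0.5, -1.1]
grip_width: 0.0353
```

```bash
python3 - <<'E'
from h import *
p,d,W=cloud("side"); cv2.imwrite("pics/s16.png",cv2.resize(p[80:160,230:310,::-1],(600,600),interpolation=cv2.INTER_CUBIC))
go(.4935,-.3257,.1895,-17.8)
E
```

```text
clk 23.0 pos [ 0.4934 -0.3257  0.1923] yaw -17.78 tilt 0.09 F [ 0.27  0.48 -0.85] w 0.035 q [-0.58  0.49  0.06  1.15 -0.    1.3 ]
tool shift [ 0.0001 -0.      0.0028] dist 0.0028 turn z deg 0.02 level rotvec [ 0.03 -0.08 -0.  ]
```

View pics/s16.png

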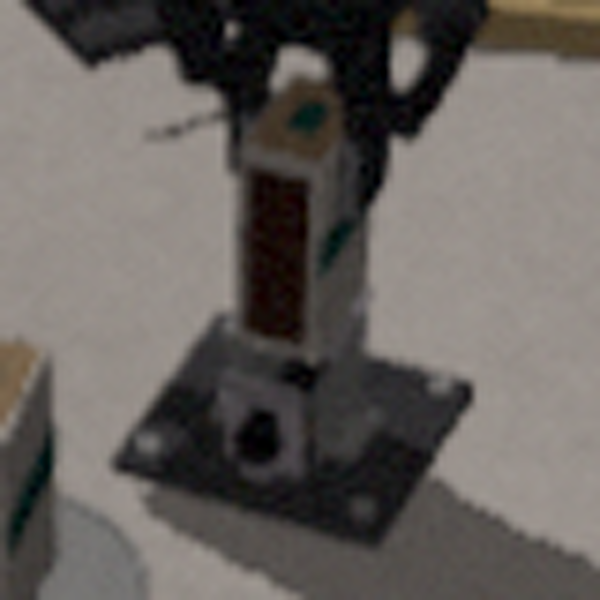

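Request:
drive_tool(
  steps=[0,0,0.003,0,0,0,1,0,0,0.003,0,0,0,1,0,0,0.002,0,0,0,1,0,0,0.002,0,0,0,1,0,0,0,0,0,0,1],
)

```text
clock: 23.42
eef_pos: [0.4928, -0.3253, 0.1809]
tool_rot: [0.988, -0.155, -0.0, -0.0]
ft_force: [0.7, 0.6, -1.0]
grip_width: 0.0353
```

Request:
drive_tool(
  steps=[0,0,0.002,0,0,0,1,0,0,0.002,0,0,0,1,0,0,0.002,0,0,0,1,0,0,0,0,0,0,1],
)

```text
clock: 23.75
eef_pos: [0.4932, -0.3255, 0.1752]
tool_rot: [0.988, -0.155, 0.0, 0.0]
ft_force: [1.2, -0.4, -1.6]
grip_width: 0.0354
```

Request:
drive_tool(
  steps=[0,0,0.002,0,0,0,1,0,0,0.002,0,0,0,1,0,0,0.002,0,0,0,1,0,0,0,0,0,0,1],
)

```text
clock: 24.08
eef_pos: [0.4931, -0.3255, 0.1694]
tool_rot: [0.988, -0.155, 0.0, 0.0]
ft_force: [1.8, -1.3, 0.9]
grip_width: 0.0353
```

Request:
drive_tool(
  steps=[0,0,0.002,0,0,0,1,0,0,0.002,0,0,0,1,0,0,0,0,0,0,1],
)

```text
clock: 24.33
eef_pos: [0.4929, -0.3254, 0.1649]
tool_rot: [0.988, -0.155, -0.0, -0.0]
ft_force: [1.4, -1.5, -1.3]
grip_width: 0.0351
```

Request:
drive_tool(
  steps=[0,0,0.001,0,0,0,1,0,0,0.001,0,0,0,1,0,0,0.001,0,0,0,1,0,0,0,0,0,0,1],
)

```text
clock: 24.67
eef_pos: [0.493, -0.3254, 0.1622]
tool_rot: [0.988, -0.155, -0.0, -0.0]
ft_force: [1.8, -0.7, -0.2]
grip_width: 0.0351
```

Request:
drive_tool(
  steps=[0,0,0.001,0,0,0,1,0,0,0.001,0,0,0,1,0,0,0,0,0,0,1],
)

```text
clock: 24.92
eef_pos: [0.4929, -0.3254, 0.1602]
tool_rot: [0.988, -0.155, -0.0, -0.0]
ft_force: [1.2, -1.0, 0.3]
grip_width: 0.0355
```

Request:
drive_tool(
  steps=[0,0,0.001,0,0,0,1,0,0,0.001,0,0,0,1,0,0,0,0,0,0,1],
)

```text
clock: 25.17
eef_pos: [0.4929, -0.3254, 0.1582]
tool_rot: [0.988, -0.155, -0.0, -0.0]
ft_force: [1.4, -1.1, 0.1]
grip_width: 0.0354
```

Request:
drive_tool(
  steps=[0,0,0.001,0,0,0,1,0,0,0.001,0,0,0,1,0,0,0,0,0,0,1],
)

```text
clock: 25.42
eef_pos: [0.493, -0.3254, 0.1562]
tool_rot: [0.988, -0.155, -0.0, -0.0]
ft_force: [1.5, -0.7, -0.5]
grip_width: 0.0353
```

Request:
drive_tool(
  steps=[0,0,0.001,0,0,0,1,0,0,0.001,0,0,0,1,0,0,0,0,0,0,1],
)

```text
clock: 25.67
eef_pos: [0.4929, -0.3254, 0.1542]
tool_rot: [0.988, -0.155, -0.0, -0.0]
ft_force: [1.2, -1.5, -0.0]
grip_width: 0.0355
```

Request:
drive_tool(
  steps=[0,0,0.001,0,0,0,1,0,0,0.001,0,0,0,1,0,0,0,0,0,0,1],
)

```text
clock: 25.92
eef_pos: [0.4929, -0.3254, 0.1522]
tool_rot: [0.988, -0.155, -0.0, -0.0]
ft_force: [1.3, -0.9, -1.3]
grip_width: 0.0356
```

Request:
drive_tool(
  steps=[0,0,0.001,0,0,0,1,0,0,0.001,0,0,0,1,0,0,0,0,0,0,1],
)

```text
clock: 26.17
eef_pos: [0.493, -0.3254, 0.1508]
tool_rot: [0.988, -0.155, 0.0, 0.0]
ft_force: [0.4, -0.2, 2.8]
grip_width: 0.035
```

Request:
drive_tool(
  steps=[0,0,0.001,0,0,0,1,0,0,0.001,0,0,0,1,0,0,0,0,0,0,1],
)

```text
clock: 26.42
eef_pos: [0.493, -0.3255, 0.1499]
tool_rot: [0.988, -0.155, 0.0, 0.0]
ft_force: [-1.2, 0.9, 9.4]
grip_width: 0.0349
```

Request:
drive_tool(
  steps=[0,0,0.0007,0,0,0,1,0,0,0,0,0,0,1,0,0,0,0,0,0,1],
)

```text
clock: 26.67
eef_pos: [0.493, -0.3254, 0.1497]
tool_rot: [0.988, -0.155, 0.001, 0.0]
ft_force: [-2.4, 1.5, 12.2]
grip_width: 0.0351
```

Request:
drive_tool(
  steps=[0,0,0,0,0,0,-1,0,0,0,0,0,0,-1,0,0,0,0,0,0,-1,0,0,0,0,0,0,-1,0,0,0,0,0,0,-1,0,0,0,0,0,0,-1],
)

```text
clock: 27.17
eef_pos: [0.4928, -0.3253, 0.1473]
tool_rot: [0.988, -0.155, -0.0, -0.0]
ft_force: [0.1, 0.7, -0.4]
grip_width: 0.0854
```

```bash
python3 - <<'E'
from h import *
o,R,yw,_=state()
m=vision.camera_model("wrist"); p,d,W=cloud("wrist",cm=m); cv2.imwrite("pics/w17.png",p[:,:,::-1])
T=(W-o['eef_pos'])@R
for v in (224,228,235,245,300): print(v,T[v,256].round(4),W[v,256].round(4))
p,d,W=cloud("side"); cv2.imwrite("pics/s17.png",cv2.resize(p[80:160,230:310,::-1],(600,600),interpolation=cv2.INTER_CUBIC))
go(.4935,-.3257,.1895,-17.8)
E
```

```text
224 [-0.     -0.028   0.0328] [ 0.5013 -0.2986  0.1144]
228 [nan nan nan] [nan nan nan]
235 [-0.0001 -0.0244  0.03  ] [ 0.5002 -0.302   0.1172]
245 [-0.     -0.0195  0.0308] [ 0.4987 -0.3067  0.1164]
300 [0.     0.0068 0.0303] [ 0.4907 -0.3318  0.117 ]
clk 27.27 pos [ 0.4929 -0.3253  0.1475] yaw -17.78 tilt 0.03 F [ 0.16 -0.08  0.22] w 0.0855 q [-0.58  0.53  0.    1.05 -0.    1.3 ]
tool shift [ 0.0006  0.0002 -0.042 ] dist 0.042 turn z deg 0.02 level rotvec [-0.01  0.03 -0.  ]
```

View pics/s17.png

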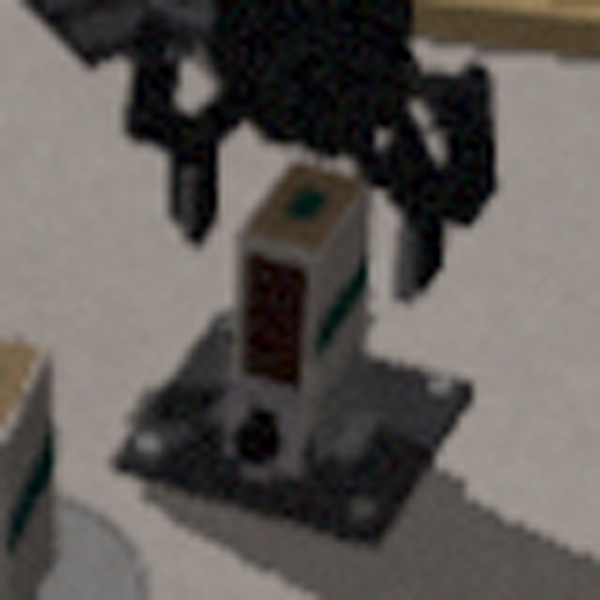

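View pics/w17.png

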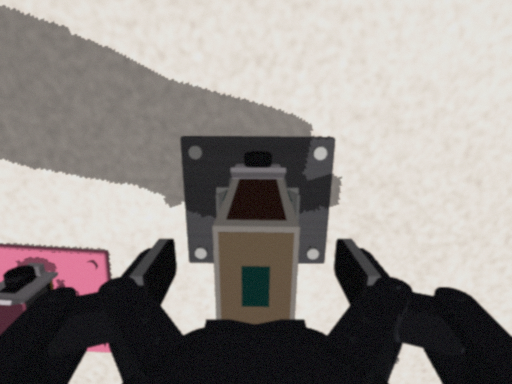

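Request:
drive_tool(
  steps=[0,0,-0.01,0,0,0,-1,0,0,-0.025,0,0,0,-1,0,0,-0.025,0,0,0,-1,0,0,-0.01,0,0,0,-1,0,0,0,0,0,0,1,0,0,0,0,0,0,1,0,0,0,0,0,0,1,0,0,0,0,0,0,1],
)

```text
clock: 27.93
eef_pos: [0.4922, -0.3249, 0.216]
tool_rot: [0.988, -0.155, -0.002, -0.001]
ft_force: [0.5, -0.1, -0.4]
grip_width: 0.039
```

Request:
drive_tool(
  steps=[0,0,0,0,0,0,1,0,0,0,0,0,0,1,0,0,0,0,0,0,1,0,0,0,0,0,0,1,0,0,0,0,0,0,1,0,0,0,0,0,0,1],
)

```text
clock: 28.43
eef_pos: [0.493, -0.3254, 0.2177]
tool_rot: [0.988, -0.155, -0.0, 0.0]
ft_force: [-0.6, -0.0, 0.3]
grip_width: 0.0001
```

```bash
python3 - <<'E'
from h import *
print(bot.tip_reach)
m=vision.camera_model("wrist"); p,d,W=cloud("wrist",cm=m); cv2.imwrite("pics/w18.png",p[:,:,::-1])
print("wrist",rect(W,.105,.13,.44,.54,-.37,-.28))
m=vision.camera_model("top"); p,d,W=cloud("top",cm=m)
go(.4935,-.3257,.192,-17.8)
E
```

```text
0.0726
wrist (2812, array([ 0.4958, -0.3141,  0.1158]), np.float64(0.0018), ((494.5802307128906, -318.1289367675781), (41.441017150878906, 36.108333587646484), 72.27677154541016))
clk 28.53 pos [ 0.493  -0.3254  0.2178] yaw -17.79 tilt 0.01 F [-0.28  0.97 -0.75] w -0.0001 q [-0.58  0.47  0.1   1.21  0.    1.3 ]
tool shift [0.0005 0.0001 0.0258] dist 0.0258 turn z deg 0.01 level rotvec [ 0.   -0.01 -0.  ]
```

View pics/w18.png

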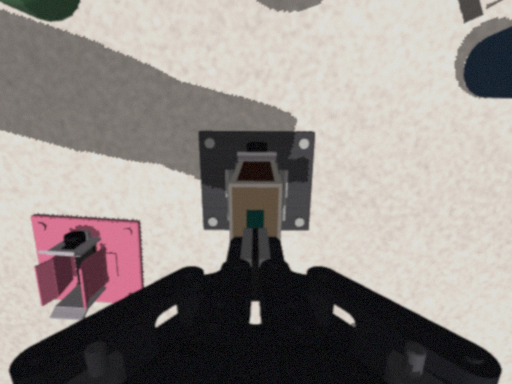

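Request:
drive_tool(
  steps=[0,0,0.01,0,0,0,1,0,0,0.009,0,0,0,1,0,0,0.004,0,0,0,1,0,0,0,0,0,0,1,0,0,0,0,0,0,1],
)

```text
clock: 28.95
eef_pos: [0.4926, -0.3252, 0.1938]
tool_rot: [0.988, -0.155, -0.001, -0.0]
ft_force: [0.2, -0.4, -0.6]
grip_width: 0.0
```

Request:
drive_tool(
  steps=[0,0,0.001,0,0,0,1,0,0,0.001,0,0,0,1,0,0,0,0,0,0,1],
)

```text
clock: 29.2
eef_pos: [0.4931, -0.3255, 0.1929]
tool_rot: [0.988, -0.155, 0.0, 0.0]
ft_force: [-0.1, 0.3, 0.4]
grip_width: -0.0003
```

Request:
drive_tool(
  steps=[0,0,0.001,0,0,0,1,0,0,0.001,0,0,0,1,0,0,0,0,0,0,1],
)

```text
clock: 29.45
eef_pos: [0.493, -0.3254, 0.1906]
tool_rot: [0.988, -0.155, -0.0, -0.0]
ft_force: [-0.2, -0.7, -0.8]
grip_width: -0.0001
```

Request:
drive_tool(
  steps=[0,0,0.001,0,0,0,1,0,0,0,0,0,0,1,0,0,0,0,0,0,1],
)

```text
clock: 29.7
eef_pos: [0.4929, -0.3254, 0.1897]
tool_rot: [0.988, -0.155, -0.0, -0.0]
ft_force: [-0.3, -0.1, -0.3]
grip_width: -0.0001
```

Request:
drive_tool(
  steps=[0,0,0.001,0,0,0,1,0,0,0,0,0,0,1,0,0,0,0,0,0,1],
)

```text
clock: 29.95
eef_pos: [0.4932, -0.3255, 0.189]
tool_rot: [0.988, -0.155, 0.0, 0.0]
ft_force: [0.1, -0.8, 0.5]
grip_width: 0.0003
```

Request:
drive_tool(
  steps=[0,0,0.001,0,0,0,1,0,0,0,0,0,0,1,0,0,0,0,0,0,1],
)

```text
clock: 30.2
eef_pos: [0.4935, -0.3257, 0.1884]
tool_rot: [0.988, -0.155, 0.001, 0.0]
ft_force: [0.8, -0.4, 4.7]
grip_width: -0.0001
```

Request:
drive_tool(
  steps=[0,0,0.001,0,0,0,1,0,0,0,0,0,0,1,0,0,0,0,0,0,1],
)

```text
clock: 30.45
eef_pos: [0.4938, -0.3258, 0.1879]
tool_rot: [0.988, -0.155, 0.001, 0.0]
ft_force: [2.1, -0.5, 5.7]
grip_width: 0.0002
```

Request:
drive_tool(
  steps=[0,0,0.001,0,0,0,1,0,0,0,0,0,0,1,0,0,0,0,0,0,1],
)

```text
clock: 30.7
eef_pos: [0.494, -0.326, 0.1875]
tool_rot: [0.988, -0.155, 0.002, 0.001]
ft_force: [1.1, 0.1, 8.0]
grip_width: 0.0001
```

Request:
drive_tool(
  steps=[0,0,0.0007,0,0,0,1,0,0,0,0,0,0,1,0,0,0,0,0,0,1],
)

```text
clock: 30.95
eef_pos: [0.4942, -0.326, 0.1873]
tool_rot: [0.988, -0.155, 0.002, 0.001]
ft_force: [1.2, -0.2, 9.2]
grip_width: -0.0003
```

Request:
drive_tool(
  steps=[0,0,0.001,0,0,0,1,0,0,0,0,0,0,1,0,0,0,0,0,0,1],
)

```text
clock: 31.2
eef_pos: [0.4943, -0.3261, 0.1869]
tool_rot: [0.988, -0.155, 0.003, 0.001]
ft_force: [0.3, -0.3, 11.9]
grip_width: -0.0001
```

Request:
drive_tool(
  steps=[0,0,0.0007,0,0,0,1,0,0,0,0,0,0,1,0,0,0,0,0,0,1],
)

```text
clock: 31.45
eef_pos: [0.4945, -0.3262, 0.1867]
tool_rot: [0.988, -0.155, 0.003, 0.001]
ft_force: [0.1, 0.9, 14.7]
grip_width: -0.0001
```

Request:
drive_tool(
  steps=[0,0,-0.002,0,0,0,1,0,0,-0.003,0,0,0,1,0,0,-0.01,0,0,0,1,0,0,-0.03,0,0,0,1,0,0,-0.035,0,0,0,1,0,0,-0.02,0,0,0,1,0,0,0,0,0,0,1,0,0,0,0,0,0,1],
)

```text
clock: 32.12
eef_pos: [0.4933, -0.3257, 0.2847]
tool_rot: [0.988, -0.155, 0.001, 0.001]
ft_force: [-0.6, -0.1, -0.1]
grip_width: -0.0001
```

```bash
python3 - <<'E'
from h import *
m=vision.camera_model("wrist"); p,d,W=cloud("wrist",cm=m); cv2.imwrite("pics/w20.png",p[:,:,::-1])
print("wrist",rect(W,.105,.13,.44,.54,-.37,-.27))
p,d,W=cloud("side"); print("side",rect(W,.105,.13,.44,.55,-.37,-.27),rect(W,.164,.2,.54,.64,-.18,-.08))
cv2.imwrite("pics/s20.png",cv2.resize(p[:,:,::-1],(800,600),interpolation=cv2.INTER_CUBIC))
go(.4935,-.3257,.192,-17.8)
E
```

```text
wrist (2318, array([ 0.4942, -0.3243,  0.1158]), np.float64(0.0013), ((493.5552062988281, -325.9615783691406), (56.1953010559082, 36.09601974487305), 72.09636688232422))
side (182, array([ 0.495 , -0.3194,  0.1142]), np.float64(0.0032), ((494.24285888671875, -327.3053894042969), (65.02972412109375, 36.71851348876953), 72.39982604980469)) (235, array([ 0.5912, -0.1256,  0.1717]), np.float64(0.0025), ((591.8853759765625, -129.77972412109375), (58.74242401123047, 37.0313720703125), 82.66937255859375))
clk 32.22 pos [ 0.4923 -0.325   0.282 ] yaw -17.79 tilt 0.16 F [-0.47  0.13 -0.36] w -0.0001 q [-0.58  0.43  0.22  1.36 -0.    1.3 ]
tool shift [0.0016 0.0003 0.09  ] dist 0.0901 turn z deg 0.01 level rotvec [-0.04  0.16 -0.  ]
```

View pics/s20.png

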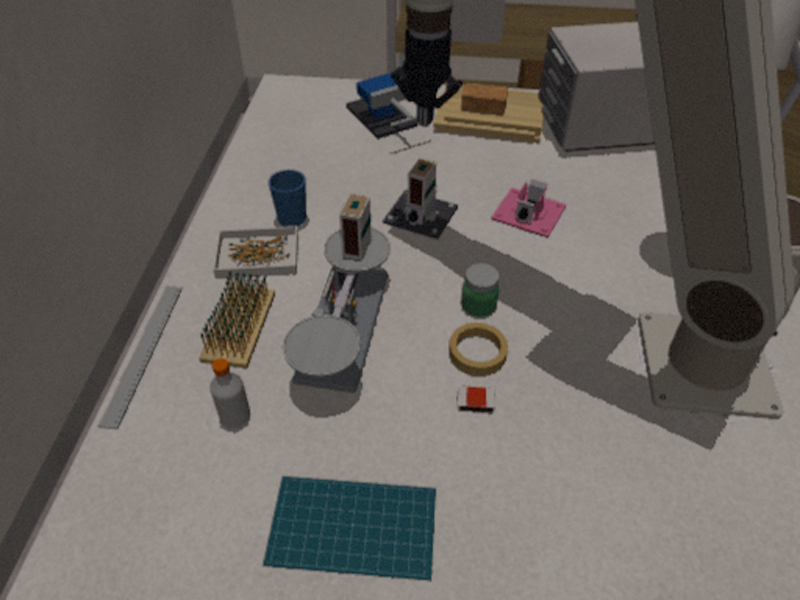

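View pics/w20.png

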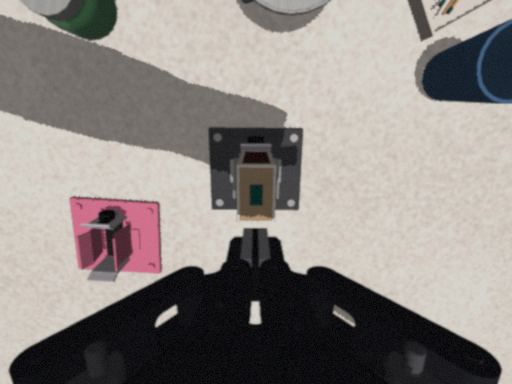

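```bash
python3 -c "
from workcell import job_done
print(job_done())"
```

```text
the job is handed in; nothing more can be done
None
```

I stood one box on each pan and let go. The left pan (+y) dropped, with its box top at 172 mm against 191 mm on the right, so the box on the left was the heavier. I carried that one to the dark holder, pressed it onto the depth stop and handed the job in at about 32 s; `job_done()` gave no verdict.

- **Pressing:** I pressed first in the grip to 12 N. I then pressed again from above with shut fingers to 14.7 N, well under the 24 N limit. Both presses stopped with the foot at about 20 mm over the table, and the stop first took load at about 21.5 mm.
- **Heavier box:** after letting go, the wrist camera puts it within about 1 mm of the holder's centre and in line with it, foot at about 21.8 mm. That is close to the stop's face, but the depth readings are only good to about 1 mm.
- **Lighter box:** it stands on the right pan within a few mm of its centre. It came down with the pan when I lifted the other box.
- **Other things:** the last side picture showed nothing else on the table out of place, and the arm was clear. I checked this by eye against the first picture and did not measure it.
- **Disagreement:** the side camera read the heavier box's top about 1.5 mm lower than the wrist camera, within calibration and noise.

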